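# Close up the tile bench while a panel cures

## Robot

A 7-joint arm with a two-finger parallel gripper is mounted at the origin on the work surface. World frame = base frame: x ahead of the robot, y to its left, z up, the work surface at z = 0. Lengths are in m, angles in rad, forces in N, time in s.
With the tool pointing down it reaches from about 0.4 to 0.85 m from the base axis. Payload 4.5 kg.
Tool frame: the origin (TCP) lies at the very end of the fingers, on their centre line; the grasp point (between the pads) lies 19 mm behind it; z points along the fingers, y is the line along which they close (so a half turn about z gives the same grasp; the last joint's range is limited). The gripper opens to 88 mm and grips with 3 to 60 N. Pads are 18 mm wide; open, the fingers measure 123 mm over their backs; the gripper's body (75 mm by 187 mm) begins 45 mm behind the grasp point.
Start: joints at [-1.224, 0.689, -0.195, 1.565, 0.157, 0.902, -0.215], TCP at [0.192, 0.595, 0.239] pointing down, gripper open.
Joint ranges: [-3.01, 3.01], [-0.46, 2.08], [-1.47, 1.51], [0.13, 2.56], [-1, 4.14], [0.04, 2.09], [-2.66, 2.66]. Speed limits (rad/s): [2.57, 2.57, 3.14, 3.14, 3.14, 3.14, 3.14].

## Interface

Orientations are given as a unit quaternion [x, y, z, w].
In Python, from plant import r gives the robot as it stands. The module is installed in compiled form; this text tells all that it offers.
- The arm moves only by the shell command python3 -m pendant 'ROWS' [FORCE]. ROWS is JSON, one flat list of numbers, 7 for each row, row after row: the opening, from 0 (shut) to 1 (fully open), then the shift along the tool's x, y, z scaled (see below), then the turn, a rotation vector about the tool's x, y, z scaled (see below). A call has 1 to 12 rows; each row is the pose to reach, as a shift and turn from the pose commanded when the call began, along the tool's axes at that moment; what a row does not reach only later rows make up. The controller multiplies each number of a shift by 0.15 m and each number of a turn by pi/2 rad. A row lasts 1/10 s, in which the tool goes at most 50 mm and 8.59 degrees, less where a joint would pass 70% of its speed; a pose out of reach is approached as far as the arm can. A call with a number of a shift or a turn outside -1 to 1 is refused whole. A call with a gripper value outside its range is refused whole. The fingers move at their own pace and stop on an object; FORCE is the grip in N (left out, the last holds). Time passes only in rows, so rows that repeat a pose let the fingers close. It gives the time, the measured TCP pose, the force, the opening and the grip force at its end, in the units of the state.
- r.get_state(): the state, without advancing time (a new reading comes with each control period).
- r.snapshot(name): name is "scene" or "top"; returns a dict with "img" (420x560x3 uint8, red, green, blue), "mtx" (3x3 intrinsics, pixels), "k1" (the pictures are not rectified: a ray, as slopes to the right and down, at radius r is drawn at 1 + k1 r^2 times it, then the intrinsics apply), "cam_to_world" (4x4, takes a point from camera to world coordinates). Camera axes: x right, y up, looking along -z (the intrinsics and any distortion apply to the point x, -y, -z); pixel columns grow to the right and rows downward; lengths in m; the calibration is good to about 2 mm. A picture is of the moment at which its call begins. There is no depth.
- r.finish_job(): hands the job in; it is judged then, once.
The state is a dict: "clock": time; "q": joint angles; "qd": joint speeds; "joint_torque": joint torques, N m; "tool_pos": TCP position; "eef_rot": TCP orientation; "contact_force": force on the tool from outside, world axes, zero at the start; "moment": the same for the moment, N m; "opening": opening from 0.0 (shut) to 1.0 (fully open); "finger_force": force on a finger pad.
Only numpy, scipy, OpenCV 4.12 (cv2) and the standard library are available. Lean on these libraries where they do the work, as an engineer would, in place of code of your own. Each camera call takes 0.05 s, during which the arm holds its last target. There are 200 camera calls.

## Task

Close up the tile bench while the glued panel cures: stand every tile from the reddish kiln setter upright in a slot of its own in the white slotted rack, at any time. Lift the clear cover of the case until it stands open, lay the steel straightedge flat on the case floor, flush along the panel's straight front edge and about centred on it, let go of it, and then lower the cover gently, all the way down on its rest, without slamming it. Leave the other things on the bench where they are.

Things in the scene. Friction and masses are not known exactly. Their poses are not given: they have to be found in the camera images.
- case: fixed wooden case, 240 (x) x 270 (y) mm outside, open on top, walls 6 mm thick and 55 mm high, floor 6 mm thick. Origin: centre of its underside. A fixed glued-up tile panel lies on its floor: case x -10 to +105, y -100 to +100 mm, top 20 mm above the bench. The floor from x -114 to -10 mm is free. Its +x side carries the hinge and faces roughly the robot's left
- panel_edge (a point): foot of the panel's straight front edge, at its middle, on the case floor (axes as the case: the edge runs along y, the free floor lies to -x)
- cover (a joint): angle (rad) of the clear hinged cover of the case (240 x 270 mm, 5 mm thick, aluminium border): 0 = fully down on its rest on the case walls, 1.57 = standing upright, 1.65 = its open stop. The friction hinge is stiff: the cover stays at any angle and must be moved all the way by hand (about 5 N at the bar)
- cover_hinge (a point): middle of the cover's hinge line, on the case's +x rim, 55 mm above the bench, axes as the case; the hinge runs along case y
- cover_bar (a point): middle of the cover's red handle bar: a round bar 10 mm in diameter and 130 mm long, parallel to the hinge, 282 mm from it and 3.5 mm above the cover's underside; 42 mm beyond the cover's front edge (37 mm of open gap between bar and edge). It turns easily in the fingers
- straightedge: loose flat steel straightedge, 220 (x) x 30 (y) x 10 (z) mm, 0.3 kg, with a raised black grip rib on top: 90 mm long (x), 14 mm thick (y), from 10 to 42 mm above its underside. Both long edges are true. Origin: centre of its underside; either long edge may be used
- rack: fixed white-painted slotted wooden storage rack, 221 (x) x 76 (y) x 45 (z) mm; five open slots 17 mm wide in x, running along y through its full width, at rack x = -90, -45, 0, 45, 90 mm; slot floor 10 mm above the bench, slots 35 mm deep. Origin: centre of its underside
- setter: fixed reddish kiln setter, 239 (x) x 76 (y) x 35 (z) mm; five slots 15 mm wide, running along y, at x = -100, -50, 0, 50, 100 mm; slot floor 10 mm above the bench, slots 25 mm deep. Origin: centre of its underside
- tile1: loose dark blue glazed tile, 10 (x, thickness) x 60 (y) x 80 (z, upright) mm, 0.11 kg, at the start standing on its short edge in a slot of the setter, or absent. Origin: centre of its lower edge face
- tile2: loose green glazed tile, 10 (x, thickness) x 60 (y) x 80 (z, upright) mm, 0.11 kg, at the start standing on its short edge in a slot of the setter, or absent. Origin: centre of its lower edge face
- tile3: loose white glazed tile, 10 (x, thickness) x 60 (y) x 80 (z, upright) mm, 0.11 kg, at the start standing on its short edge in a slot of the setter, or absent. Origin: centre of its lower edge face
- tile4: loose yellow glazed tile, 10 (x, thickness) x 60 (y) x 80 (z, upright) mm, 0.11 kg, at the start standing on its short edge in a slot of the setter, or absent. Origin: centre of its lower edge face
- tile5: loose grey glazed tile, 10 (x, thickness) x 60 (y) x 80 (z, upright) mm, 0.11 kg, at the start standing on its short edge in a slot of the setter, or absent. Origin: centre of its lower edge face
- glaze_bottle: bystander, loose, to be left alone: white bottle, 60 mm diameter, 120 mm tall; origin: its underside
- tumbler: bystander, loose, to be left alone: blue ceramic tumbler, 68 mm diameter, 110 mm tall; origin: its underside
- bowl: bystander, loose, to be left alone: white bowl, 120 mm diameter, 50 mm tall; origin: its underside
- glaze_pot: bystander, loose, to be left alone: small amber pot, 52 mm diameter, 45 mm tall; origin: its underside
- test_block: bystander, loose, to be left alone: terracotta block 50 x 35 x 22 mm; origin: its underside
- brush: bystander, loose, to be left alone: paint brush lying on the bench; origin: its underside
Not all that is in view belongs to the job. What is shaped like the tile5 but purple is not meant.

How it is judged:
By the outcome, as a careful person would: the job done as asked, in the order asked, and still so for the second after the job is handed in, with the robot touching nothing.
Of tile1, tile2, tile3, tile4, tile5 only 3 to 5 are there at a start; the rules pass over those that are not, and their reading is None.
At some moment in a run one of straightedge may be knocked a few centimetres aside while the robot is not near it.
It also fails if it takes over 210 s, if anything falls off the work surface, if the arm or the gripper's body presses on something with over 40 N, if the wrist force passes 120 N, or if a joint passes its speed limit or range.

## Working session

There is one attempt and no reset: what is moved stays moved. The work goes in short steps, Python scripts to look and compute and a shell command to move; the robot and the scene stay as the last step left them, time stands still between calls to the robot, and variables do not carry over. Pictures are saved under pics/ and viewed, at most 14 in all, crops included, and the job is handed in when it is done.

```bash
mkdir -p pics
cat > h.py <<'E'
import numpy as np, cv2, json
from scipy.spatial.transform import Rotation as R
from plant import r
def snap(name,fn):
    s=r.snapshot(name); cv2.imwrite(f'pics/{fn}.png',s['img'][:,:,::-1]); np.savez(f'pics/{fn}.npz',**s); return s
def load(fn): return dict(np.load(f'pics/{fn}.npz'))
def ray(s,u,v):
    K=s['mtx'];x=(u-K[0,2])/K[0,0];y=(v-K[1,2])/K[1,1];k=float(s['k1']);a,b=x,y
    for _ in range(30):
        f=1+k*(a*a+b*b);a,b=x/f,y/f
    T=s['cam_to_world'];return T[:3,3],T[:3,:3]@np.array([a,-b,-1.])
def at_z(s,u,v,z):
    o,d=ray(s,u,v);return o+d*(z-o[2])/d[2]
def px(s,P):
    T=s['cam_to_world'];p=T[:3,:3].T@(np.asarray(P)-T[:3,3]);a,b=p[0]/-p[2],-p[1]/-p[2]
    f=1+float(s['k1'])*(a*a+b*b);K=s['mtx'];return np.array([K[0,0]*a*f+K[0,2],K[1,1]*b*f+K[1,2]])
E
python3 - <<'E'
from h import *
for n in('scene','top'):
    s=snap(n,n+'0');cv2.imwrite(f'pics/{n}0b.png',cv2.resize(s['img'][:,:,::-1],(800,600),interpolation=cv2.INTER_CUBIC));print(s['cam_to_world'].round(3),s['mtx'],s['k1'])
print(r.get_state())
E
```

```text
[[-0.659 -0.637  0.399  0.94 ]
 [ 0.752 -0.556  0.355  0.355]
 [-0.004  0.534  0.845  0.917]
 [ 0.     0.     0.     1.   ]] [[491.96374488   0.         273.81268276]
 [  0.         491.96374488 208.53949818]
 [  0.           0.           1.        ]] -0.016139341458355858
[[ 0.005  0.987 -0.164  0.37 ]
 [-1.     0.008  0.017  0.006]
 [ 0.018  0.163  0.986  1.014]
 [ 0.     0.     0.     1.   ]] [[406.60241009   0.         277.04827198]
 [  0.         406.60241009 202.90341283]
 [  0.           0.           1.        ]] -0.05281767919419863
{'clock': 0.1, 'q': array([-1.22421261,  0.68987487, -0.19451913,  1.56621779,  0.15728523,
        0.90250299, -0.21508102]), 'qd': array([-0.00076384, -0.00048791,  0.00070624, -0.00354802, -0.00070472,
       -0.00075156, -0.00019075]), 'joint_torque': array([-3.15673889e-03, -5.28500140e+01, -1.27135400e+00, -1.53834969e+01,
       -5.25173417e-02,  2.05476201e-03,  4.35323295e-05]), 'tool_pos': array([0.19218485, 0.59413311, 0.23801189]), 'eef_rot': array([ 1.55714247e-01,  9.87801813e-01, -8.03936656e-04, -7.14318189e-05]), 'contact_force': array([-0.11004773,  0.30201582,  0.17169003]), 'moment': array([-0.03564397,  0.02656413,  0.01223922]), 'finger_force': 0.0, 'opening': 0.9960917743619152}
```

View pics/scene0b.png

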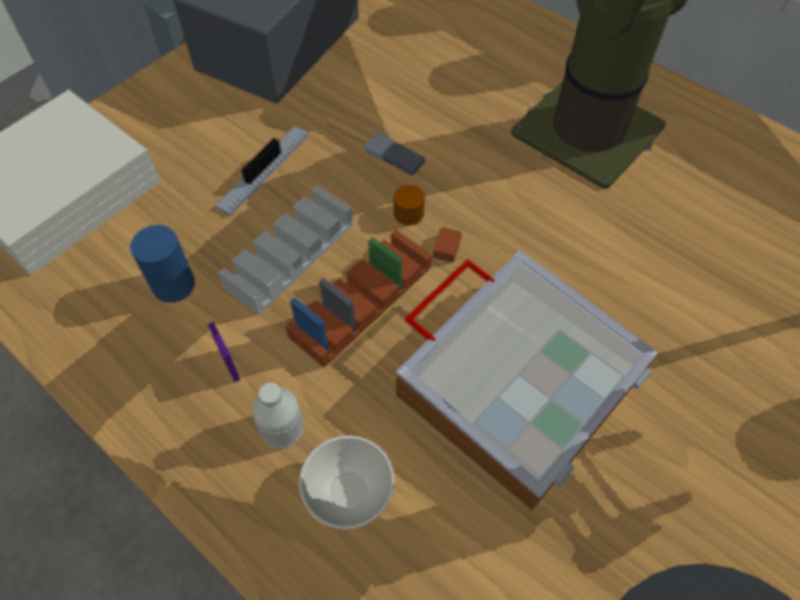

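View pics/top0b.png

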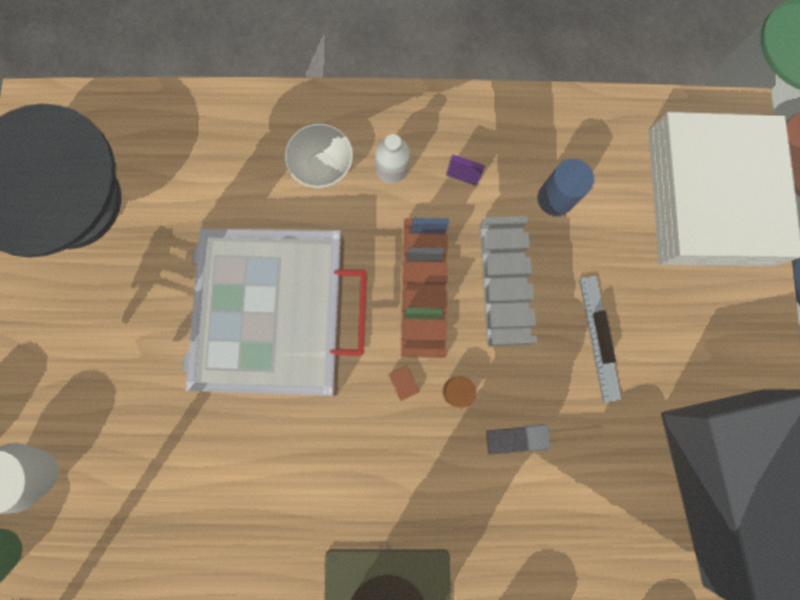

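The scene shows blue, grey and green tiles in the reddish setter (scene 310,322; 338,303; 385,260). Easily confused with these: the purple decoy (top 465,170), which is excluded. The grey-white object with slots (top 508,280) is the rack, and the straightedge is at top (600,338). Next I take close crops to measure.

Run:
```python
from h import *
def crop(fn,x0,y0,w,h,k,out):
    i=cv2.imread(f'pics/{fn}.png')[y0:y0+h,x0:x0+w]
    i=cv2.resize(i,None,fx=k,fy=k,interpolation=cv2.INTER_CUBIC)
    for u in range(-(-x0//20)*20,x0+w,20): cv2.line(i,(int((u-x0+.5)*k),0),(int((u-x0+.5)*k),6),(0,0,255),1);cv2.putText(i,str(u),(int((u-x0+.5)*k)+2,12),0,.4,(0,0,255),1)
    for v in range(-(-y0//20)*20,y0+h,20): cv2.line(i,(0,int((v-y0+.5)*k)),(6,int((v-y0+.5)*k)),(0,0,255),1);cv2.putText(i,str(v),(2,int((v-y0+.5)*k)-2),0,.4,(0,0,255),1)
    cv2.imwrite(f'pics/{out}.png',i)
crop('top0',275,145,165,145,4.8,'c1')
crop('scene0',145,80,165,178,3.35,'c2')
crop('top0',125,155,140,125,4.8,'c3')
print(px(load('top0'),[.19,.594,.238]))
```

```text
[-44.60741053 363.35386978]
```

View pics/c1.png

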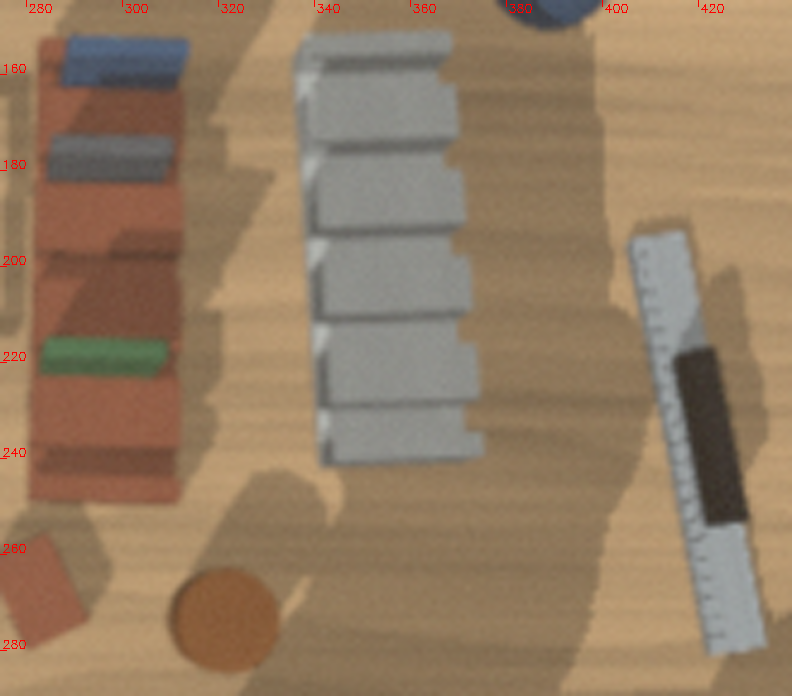

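View pics/c2.png

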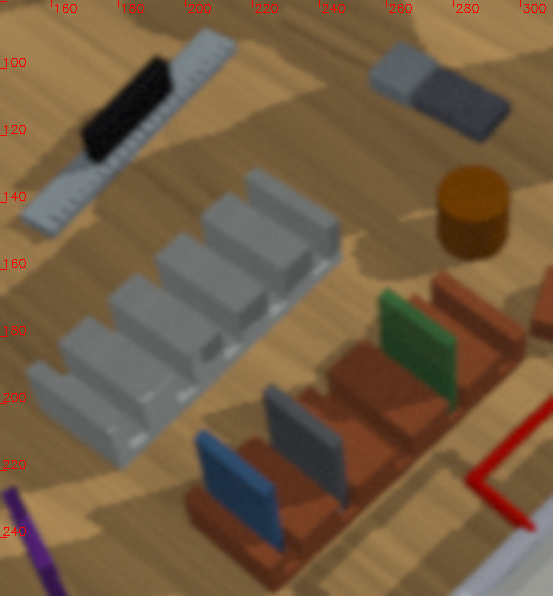

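View pics/c3.png

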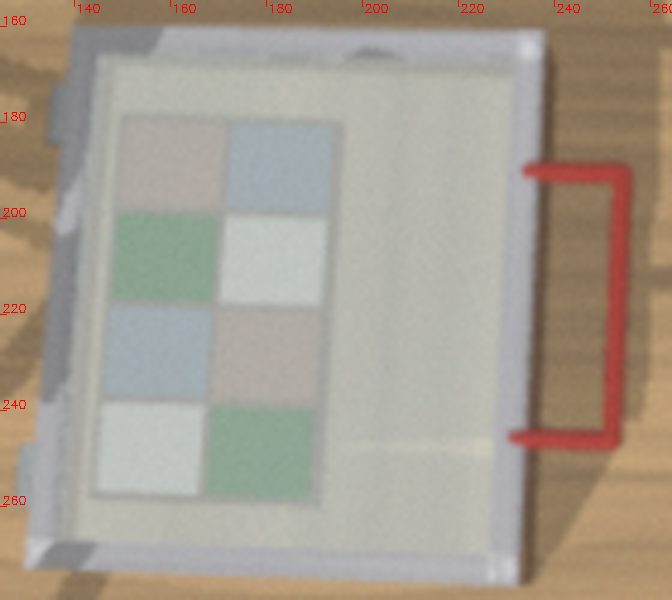

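```bash
cat > fit.py <<'E'
from h import *
from scipy.optimize import least_squares
def c(kind,X,Y):
    x0,y0,k={'c1':(275,145,4.8),'c2':(145,80,3.35),'c3':(125,155,4.8),'s':(0,0,1/.7)}[kind]
    return (X/k+x0-.5,Y/k+y0-.5)
T=load('top0');S=load('scene0')
def fit(name,pts,yaw0,xy0,show=True):
    # pts: (kind,X,Y,model xyz)
    def res(p):
        Rz=R.from_euler('z',p[2]).as_matrix();o=[]
        for k,X,Y,m in pts: o+=list(px(S if k in('c2','s') else T,Rz@np.array(m)+[p[0],p[1],0])-c(k,X,Y))
        return np.array(o)
    q=least_squares(res,[*xy0,yaw0],loss='soft_l1');print(name,q.x.round(4),'yawdeg',np.degrees(q.x[2]).round(2));print(res(q.x).reshape(-1,2).round(1).tolist());return q.x
h=.1195;w=.038;z=.035   # setter: x axis toward world +x
fit('setter',[('c1',38,38,[h,w,z]),('c1',30,500,[-h,w,z]),('c1',180,503,[-h,-w,z]),('c2',437,275,[-h,-w,z]),('c2',525,337,[-h,w,z]),('c2',190,495,[h,-w,z])],0,(.5,-.05))
h=.1105;z=.045
fit('rack',[('c1',453,33,[h,-w,z]),('c1',484,458,[-h,-w,z]),('c1',302,40,[h,w,z]),('c1',330,463,[-h,w,z]),('c2',28,368,[h,-w,z]),('c2',122,445,[h,w,z]),('c2',250,172,[-h,-w,z]),('c2',340,220,[-h,w,z])],0,(.5,-.15))
z=.01;h=.11;w=.015
fit('straight',[('c1',685,232,[h,-w,z]),('c1',766,645,[-h,-w,z]),('c1',628,243,[h,w,z]),('c1',708,655,[-h,w,z]),('c2',207,28,[-h,-w,z]),('c2',237,45,[-h,w,z]),('c2',22,215,[h,-w,z]),('c2',55,235,[h,w,z]),('c1',674,360,[.045,.007,.042]),('c1',715,347,[.045,-.007,.042]),('c1',748,520,[-.045,-.007,.042]),('c1',706,525,[-.045,.007,.042])],0,(.5,-.25))
z=.06
fit('case',[('c3',75,28,[.12,-.135,z]),('c3',545,32,[-.12,-.135,z]),('c3',522,583,[-.12,.135,z]),('c3',27,567,[.12,.135,z]),('c3',622,172,[-.162,-.065,.0585]),('c3',612,440,[-.162,.065,.0585]),('s',518,255,[-.12,.135,z]),('s',655,353,[.12,.135,z]),('s',540,490,[.12,-.135,z]),('s',398,372,[-.12,-.135,z]),('s',468,262,[-.162,.065,.0585]),('s',408,320,[-.162,-.065,.0585]),
 ('c3',342,125,[-.01,-.1,.02]),('c3',317,505,[-.01,.1,.02])],1.57,(.5,.2))
# tiles: top z .09
for n,a,b in (('blue',(70,40),(188,42)),('grey',(56,138),(172,140)),('green',(48,342),(168,344))):
    print(n,at_z(T,*c('c1',*a),.09).round(4),at_z(T,*c('c1',*b),.09).round(4))
for n,a,b in (('blue',(202,433),(277,492)),('grey',(270,390),(345,445)),('green',(385,293),(457,343))):
    print(n,at_z(S,*c('c2',*a),.09).round(4),at_z(S,*c('c2',*b),.09).round(4))
E
python3 fit.py
```

```text
setter [ 0.5415 -0.0593 -0.0145] yawdeg -0.83
[[0.0, -0.4], [-0.0, -0.4], [0.3, -0.4], [2.1, -1.4], [1.5, -1.7], [-1.2, 1.1]]
rack [ 0.5522 -0.2033  0.0506] yawdeg 2.9
[[-0.9, -0.7], [0.2, -0.4], [0.3, -1.0], [0.9, 0.1], [0.8, 1.6], [-1.9, -2.8], [2.8, -1.3], [0.8, -0.0]]
straight [ 0.4554 -0.3676  0.1498] yawdeg 8.58
[[-0.6, -0.3], [-0.2, 0.4], [-0.1, -1.0], [0.2, 0.2], [0.7, 0.5], [1.1, -0.1], [0.5, 0.3], [0.4, -0.4], [2.9, -2.3], [-0.1, -0.4], [0.3, 0.2], [3.5, 0.0]]
case [0.4928 0.2053 1.5431] yawdeg 88.41
[[0.5, -0.2], [1.4, 2.3], [0.7, 0.9], [0.5, 0.4], [1.6, 2.3], [1.4, 1.0], [0.5, 1.2], [2.0, 0.0], [0.5, 4.6], [-0.9, 3.2], [-0.6, 5.6], [0.3, 4.0], [0.2, -0.8], [0.2, 0.7]]
blue [ 0.6434 -0.037   0.09  ] [ 0.643  -0.0951  0.09  ]
grey [ 0.594  -0.0302  0.09  ] [ 0.5935 -0.0867  0.09  ]
green [ 0.4939 -0.0265  0.09  ] [ 0.4933 -0.0839  0.09  ]
blue [ 0.6401 -0.0958  0.09  ] [ 0.6399 -0.034   0.09  ]
grey [ 0.5915 -0.0868  0.09  ] [ 0.5904 -0.0261  0.09  ]
green [ 0.4916 -0.0836  0.09  ] [ 0.491  -0.0244  0.09  ]
```

```bash
cat > ov.py <<'E'
from h import *
def P(o,m):
    return R.from_euler('z',o[2]).apply(m)+[o[0],o[1],0]
def poly(i,s,o,pts,x0,y0,k,col):
    q=np.array([(px(s,P(o,p))-[x0-.5,y0-.5])*k for p in pts]);cv2.polylines(i,[np.round(q*8).astype(np.int32)],True,col,1,cv2.LINE_AA,3)
def rect(hx,hy,z,cx=0,cy=0): return [[cx+hx,cy+hy,z],[cx-hx,cy+hy,z],[cx-hx,cy-hy,z],[cx+hx,cy-hy,z]]
def ov(fn,crop,out,setter,rack,se,case,k):
    x0,y0,w,h=crop;s=load(fn);i=cv2.resize(s['img'][y0:y0+h,x0:x0+w,::-1],None,fx=k,fy=k,interpolation=cv2.INTER_CUBIC)
    D=lambda o,p,c:poly(i,s,o,p,x0,y0,k,c)
    if setter is not None:
        D(setter,rect(.1195,.038,.035),(255,255,0));D(setter,rect(.1195,.038,0),(255,255,0))
    if rack is not None:
        D(rack,rect(.1105,.038,.045),(0,255,0));D(rack,rect(.1105,.038,0),(0,255,0))
        for a in(-.09,-.045,0,.045,.09):D(rack,rect(.0085,.038,.045,a),(0,0,255))
    if se is not None:
        D(se,rect(.11,.015,.01),(255,0,255));D(se,rect(.045,.007,.042),(255,0,255))
    if case is not None:
        D(case,rect(.12,.135,.0),(0,255,0));D(case,rect(.12,.135,.055),(0,255,255));D(case,rect(.0575,.1,.02,.0475),(255,0,255));D(case,rect(.021,.065,.0585,-.141),(0,255,0))
    cv2.imwrite(f'pics/{out}.png',i)
if __name__=='__main__':
    ov('scene0',(145,80,318,280),'ov1',[ 0.5415,-0.0593,-0.0145],[ 0.5522,-0.2033,0.0506],[ 0.4554,-0.3676,0.1498],[0.4928,0.2053,1.5431],2.5/1.01)
E
sed -i 's/2.5\/1.01/2.14/' ov.py; sed -i 's/2.14)/2.14)/' ov.py; python3 ov.py
```

```text
(no output)
```

View pics/ov1.png

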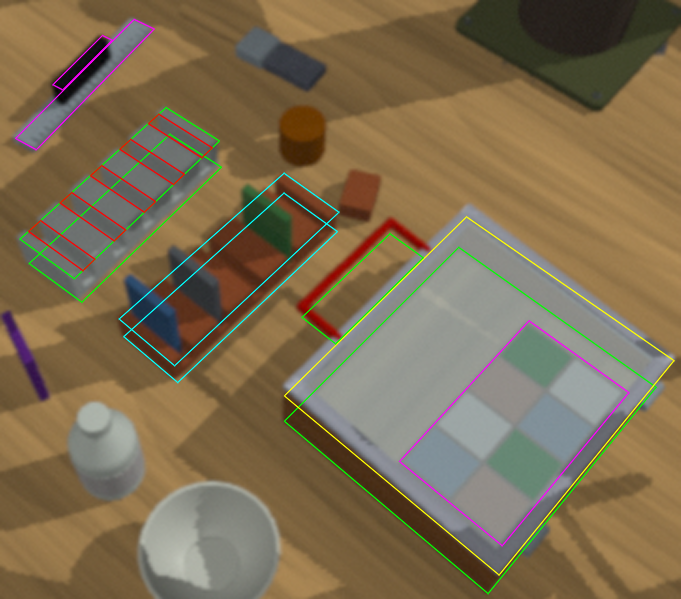

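```bash
cat > go.py <<'E'
import sys
from h import *
def go(x,y,z,yaw=None,tilt=None):
    s=r.get_state();q=R.from_quat(s['eef_rot']);d=np.array([x,y,z])-s['tool_pos']
    sh=q.inv().apply(d)/.15
    out='shift '+str(sh.round(3).tolist())
    if yaw is not None: # yaw deg of tool y axis in world, tool down
        c,n=np.cos(np.radians(yaw)),np.sin(np.radians(yaw));Y=np.array([c,n,0]);Z=np.array([0,0,-1.]);M=np.c_[np.cross(Y,Z),Y,Z]
        out+=' turn '+str(((q.inv()*R.from_matrix(M)).as_rotvec()/(np.pi/2)).round(3).tolist())
    print(out);return s
if __name__=='__main__':
    s=go(*map(float,sys.argv[1:]))
E
cat > st.py <<'E'
from h import *
s=r.get_state();M=R.from_quat(s['eef_rot']).as_matrix()
print('t',round(s['clock'],2),'pos',s['tool_pos'].round(4),'yaw',np.degrees(np.arctan2(M[1,1],M[0,1])).round(2),'z',M[:,2].round(3),'F',s['contact_force'].round(1),'open',round(s['opening'],3),'ff',round(s['finger_force'],1))
E
python3 - <<'E'
from fit import *
print()
for a in((455,68),(460,155),(467,240),(473,327),(481,415)): print(at_z(T,*c('c1',*a),.045).round(4))
E
python3 go.py .491 -.0545 .24 0
```

```text
setter [ 0.5415 -0.0593 -0.0145] yawdeg -0.83
[[0.0, -0.4], [-0.0, -0.4], [0.3, -0.4], [2.1, -1.4], [1.5, -1.7], [-1.2, 1.1]]
rack [ 0.5522 -0.2033  0.0506] yawdeg 2.9
[[-0.9, -0.7], [0.2, -0.4], [0.3, -1.0], [0.9, 0.1], [0.8, 1.6], [-1.9, -2.8], [2.8, -1.3], [0.8, -0.0]]
straight [ 0.4554 -0.3676  0.1498] yawdeg 8.58
[[-0.6, -0.3], [-0.2, 0.4], [-0.1, -1.0], [0.2, 0.2], [0.7, 0.5], [1.1, -0.1], [0.5, 0.3], [0.4, -0.4], [2.9, -2.3], [-0.1, -0.4], [0.3, 0.2], [3.5, 0.0]]
case [0.4928 0.2053 1.5431] yawdeg 88.41
[[0.5, -0.2], [1.4, 2.3], [0.7, 0.9], [0.5, 0.4], [1.6, 2.3], [1.4, 1.0], [0.5, 1.2], [2.0, 0.0], [0.5, 4.6], [-0.9, 3.2], [-0.6, 5.6], [0.3, 4.0], [0.2, -0.8], [0.2, 0.7]]
blue [ 0.6434 -0.037   0.09  ] [ 0.643  -0.0951  0.09  ]
grey [ 0.594  -0.0302  0.09  ] [ 0.5935 -0.0867  0.09  ]
green [ 0.4939 -0.0265  0.09  ] [ 0.4933 -0.0839  0.09  ]
blue [ 0.6401 -0.0958  0.09  ] [ 0.6399 -0.034   0.09  ]
grey [ 0.5915 -0.0868  0.09  ] [ 0.5904 -0.0261  0.09  ]
green [ 0.4916 -0.0836  0.09  ] [ 0.491  -0.0244  0.09  ]

[ 0.644  -0.2383  0.045 ]
[ 0.598  -0.2393  0.045 ]
[ 0.5537 -0.2414  0.045 ]
[ 0.509  -0.2429  0.045 ]
[ 0.4644 -0.2455  0.045 ]
shift [-3.226, -3.502, -0.007] turn [-0.001, 0.001, 0.801]
```

```bash
python3 -m pendant '[1,-0.92,-1,0,0,0,0, 1,-0.92,-1,0,0,0,0, 1,-0.92,-1,0,0,0,0, 1,-0.92,-1,0,0,0,0, 1,-0.92,-1,0,0,0,0]'
python3 -m pendant '[1,-0.92,-1,0,0,0,0, 1,-0.92,-1,0,0,0,0, 1,-0.92,-1,0,0,0,0, 1,-0.92,-1,0,0,0,0, 1,-0.92,-1,0,0,0,0]'
python3 -m pendant '[0.45,-0.92,-1,0,0,0,0.2, 0.45,-0.92,-1,0,0,0,0.4, 0.45,-0.92,-1,0,0,0,0.6, 0.45,-0.92,-1,0,0,0,0.8, 0.45,-0.92,-1,0,0,0,0.8, 0.45,-0.92,-1,0,0,0,0.8, 0.45,-0.92,-1,0,0,0,0.8, 0.45,-0.92,-1,0,0,0,0.8, 0.45,-0.92,-1,0,0,0,0.8, 0.45,-0.92,-1,0,0,0,0.8]' 20
python3 st.py; python3 go.py .491 -.0545 .14 -0.8
```

```text
clock: 0.6
tool_pos: [0.2808, 0.4017, 0.2382]
eef_rot: [0.16, 0.987, -0.004, 0.001]
contact_force: [-0.1, 0.3, -0.7]
opening: 0.994
finger_force: 0.0
clock: 1.1
tool_pos: [0.3647, 0.2177, 0.2383]
eef_rot: [0.161, 0.987, -0.002, 0.0]
contact_force: [-0.2, 0.3, 0.1]
opening: 1.0
finger_force: 0.0
clock: 2.1
tool_pos: [0.448, 0.0405, 0.2385]
eef_rot: [0.706, 0.708, 0.0, -0.0]
contact_force: [-0.1, -0.7, 0.6]
opening: 0.446
finger_force: 0.0
t 2.1 pos [0.448  0.0405 0.2385] yaw 0.18 z [ 0.  0. -1.] F [-0.1 -0.7  0.6] open 0.446 ff 0.0
shift [-0.634, 0.284, 0.657] turn [0.0, -0.0, 0.011]
```

```bash
python3 -m pendant '[0.45,-0.634,0.284,0.3,0,0,0.011, 0.45,-0.634,0.284,0.6,0,0,0.011, 0.45,-0.634,0.284,0.9,0,0,0.011, 0.45,-0.634,0.284,0.9,0,0,0.011, 0.45,-0.634,0.284,0.9,0,0,0.011, 0.45,-0.634,0.284,0.9,0,0,0.011]'
python3 st.py; python3 go.py .491 -.0545 .060 -0.8
python3 - <<'E'
from h import *
s=snap('top','t1');cv2.imwrite('pics/t1b.png',cv2.resize(s['img'][140:290,270:450,::-1],None,fx=4,fy=4,interpolation=cv2.INTER_CUBIC))
E
```

```text
clock: 2.7
tool_pos: [0.4905, -0.055, 0.1038]
eef_rot: [0.712, 0.702, 0.0, -0.001]
contact_force: [-0.2, 0.6, 0.2]
opening: 0.448
finger_force: 0.0
t 2.7 pos [ 0.4905 -0.055   0.1038] yaw -0.84 z [-0.001  0.001 -1.   ] F [-0.2  0.6  0.2] open 0.448 ff 0.0
shift [0.003, 0.004, 0.292] turn [-0.001, -0.001, -0.0]
```

View pics/t1b.png

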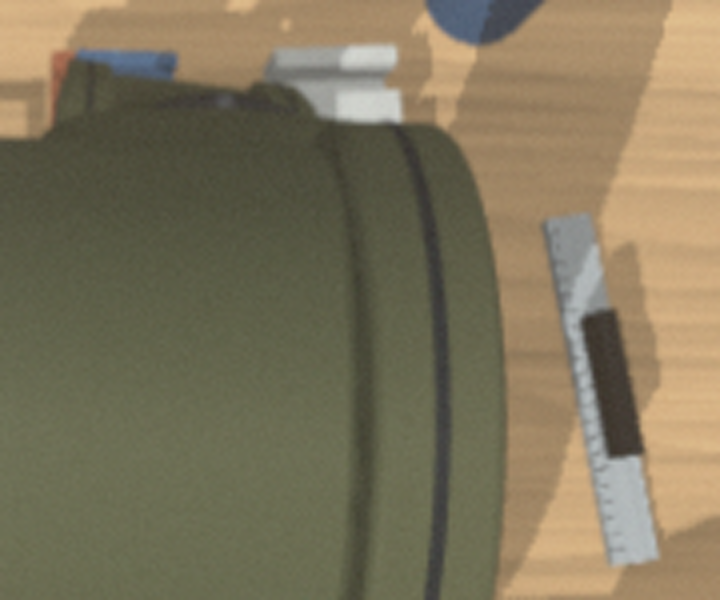

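The top view shows only the arm's elbow above the setter, hiding the tool. I continue on the measurements and use the grip as the check.

```bash
python3 -m pendant '[0.45,0,0,0.15,0,0,0, 0.45,0,0,0.292,0,0,0, 0.45,0,0,0.292,0,0,0, 0.08,0,0,0.292,0,0,0, 0.08,0,0,0.292,0,0,0, 0.08,0,0,0.292,0,0,0, 0.08,0,0,0.292,0,0,0, 0.08,0,0,0.292,0,0,0]' 20
python3 st.py
python3 - <<'E'
from h import *
s=snap('scene','s1');cv2.imwrite('pics/s1b.png',cv2.resize(s['img'][80:260,145:345,::-1],None,fx=3,fy=3,interpolation=cv2.INTER_CUBIC))
E
```

```text
clock: 3.55
tool_pos: [0.4911, -0.0558, 0.0607]
eef_rot: [0.713, 0.701, 0.001, 0.001]
contact_force: [-0.7, 0.3, 6.8]
opening: 0.108
finger_force: 20.0
t 3.55 pos [ 0.4911 -0.0558  0.0607] yaw -0.91 z [ 0.002  0.    -1.   ] F [-0.7  0.3  6.8] open 0.108 ff 20.0
```

View pics/s1b.png

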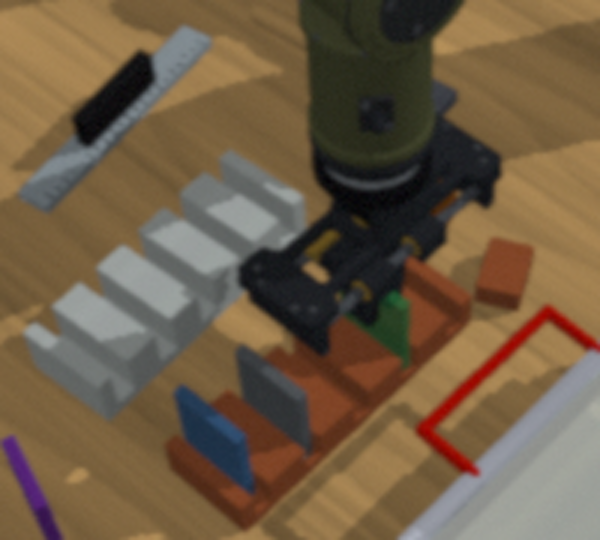

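Gripped: the green tile sits between the fingers at 9.5 mm opening, with the grey and blue tiles undisturbed.

```bash
python3 go.py .462 -.2085 .165 2.6; python3 -m pendant '[0.05,0,0,-0.3,0,0,0, 0.05,0,0,-0.6,0,0,0, 0.05,0,0,-0.7,0,0,0, 0.05,-0.3,-0.2,-0.7,0,0,0, 0.05,-0.6,-0.2,-0.7,0,0,-0.02, 0.05,-0.9,-0.2,-0.7,0,0,-0.039, 0.05,-1,-0.2,-0.7,0,0,-0.039, 0.05,-1,-0.2,-0.7,0,0,-0.039, 0.05,-1,-0.2,-0.7,0,0,-0.039]' 25
python3 st.py;python3 go.py .462 -.2085 .06 2.6
```

```text
shift [-1.02, -0.177, -0.696] turn [0.001, -0.0, -0.039]
clock: 4.5
tool_pos: [0.4578, -0.2045, 0.1648]
eef_rot: [0.691, 0.723, 0.0, -0.001]
contact_force: [0.1, 0.4, -1.2]
opening: 0.113
finger_force: 25.0
t 4.5 pos [ 0.4578 -0.2045  0.1648] yaw 2.6 z [-0.001  0.001 -1.   ] F [ 0.1  0.4 -1.2] open 0.113 ff 25.0
shift [-0.029, 0.027, 0.698] turn [-0.0, -0.001, 0.0]
```

```bash
python3 -m pendant '[0.05,-0.029,0.027,0,0,0,0, 0.05,-0.029,0.027,0.15,0,0,0, 0.05,-0.029,0.027,0.3,0,0,0, 0.05,-0.029,0.027,0.42,0,0,0, 0.05,-0.029,0.027,0.5,0,0,0, 0.05,-0.029,0.027,0.56,0,0,0, 0.05,-0.029,0.027,0.56,0,0,0]'
python3 st.py;python3 go.py .462 -.2085 .062 2.6
python3 - <<'E'
from h import *
s=snap('scene','s2');cv2.imwrite('pics/s2b.png',cv2.resize(s['img'][80:260,145:345,::-1],None,fx=3,fy=3,interpolation=cv2.INTER_CUBIC))
E
```

```text
clock: 5.2
tool_pos: [0.4623, -0.2088, 0.0801]
eef_rot: [0.69, 0.723, -0.0, -0.001]
contact_force: [0.1, 0.5, -0.8]
opening: 0.112
finger_force: 25.0
t 5.2 pos [ 0.4623 -0.2088  0.0801] yaw 2.67 z [-0.001  0.001 -1.   ] F [ 0.1  0.5 -0.8] open 0.112 ff 25.0
shift [0.002, -0.001, 0.121] turn [-0.001, -0.001, 0.001]
```

View pics/s2b.png

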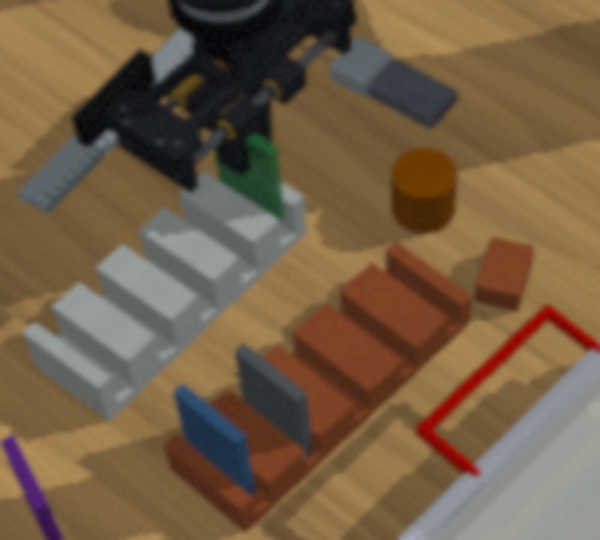

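The tile is inside the last slot without contact; lower and release.

```bash
python3 -m pendant '[0.05,0,0,0.06,0,0,0, 0.05,0,0,0.11,0,0,0, 0.05,0,0,0.125,0,0,0, 0.05,0,0,0.125,0,0,0]'; python3 -m pendant '[0.3,0,0,0,0,0,0, 0.3,0,0,0,0,0,0, 0.3,0,0,0,0,0,0, 0.3,0,0,-0.2,0,0,0, 0.3,0,0,-0.4,0,0,0, 0.3,0,0,-0.6,0,0,0, 0.3,0,0,-0.6,0,0,0]'
python3 st.py;python3 go.py .591 -.0575 .15 -0.8
```

```text
clock: 5.65
tool_pos: [0.4621, -0.2095, 0.0618]
eef_rot: [0.691, 0.723, -0.0, -0.0]
contact_force: [-0.4, -0.5, -0.2]
opening: 0.109
finger_force: 25.0
clock: 6.35
tool_pos: [0.4644, -0.2105, 0.1555]
eef_rot: [0.691, 0.723, 0.001, 0.003]
contact_force: [0.7, -1.1, 1.0]
opening: 0.302
finger_force: 0.0
t 6.35 pos [ 0.4644 -0.2105  0.1555] yaw 2.58 z [ 0.007 -0.003 -1.   ] F [ 0.7 -1.1  1. ] open 0.302 ff 0.0
shift [0.981, 0.889, 0.04] turn [0.004, 0.002, 0.038]
```

```bash
python3 -m pendant '[0.35,0.981,0.889,0,0,0,0.038, 0.35,0.981,0.889,0.02,0,0,0.038, 0.35,0.981,0.889,0.04,0,0,0.038, 0.35,0.981,0.889,0.04,0,0,0.038, 0.35,0.981,0.889,0.04,0,0,0.038, 0.35,0.981,0.889,0.04,0,0,0.038, 0.35,0.981,0.889,0.04,0,0,0.038]'; python3 st.py; python3 go.py .591 -.0575 .06 -0.8
```

```text
clock: 7.05
tool_pos: [0.5875, -0.0582, 0.1456]
eef_rot: [0.713, 0.701, -0.001, -0.0]
contact_force: [-0.4, -0.4, 0.2]
opening: 0.35
finger_force: 0.0
t 7.05 pos [ 0.5875 -0.0582  0.1456] yaw -0.93 z [-0.002 -0.001 -1.   ] F [-0.4 -0.4  0.2] open 0.35 ff 0.0
shift [0.006, 0.024, 0.571] turn [-0.001, 0.001, -0.001]
```

```bash
python3 -m pendant '[0.35,0.006,0.024,0.1,0,0,0, 0.35,0.006,0.024,0.3,0,0,0, 0.35,0.006,0.024,0.5,0,0,0, 0.35,0.006,0.024,0.571,0,0,0, 0.35,0.006,0.024,0.571,0,0,0, 0.08,0.006,0.024,0.571,0,0,0, 0.08,0.006,0.024,0.571,0,0,0, 0.08,0.006,0.024,0.571,0,0,0, 0.08,0.006,0.024,0.571,0,0,0]' 20; python3 st.py; python3 go.py .552 -.2045 .165 2.6
```

```text
clock: 7.95
tool_pos: [0.5935, -0.0558, 0.0617]
eef_rot: [0.712, 0.702, 0.001, 0.001]
contact_force: [-0.4, -1.3, 4.4]
opening: 0.113
finger_force: 20.0
t 7.95 pos [ 0.5935 -0.0558  0.0617] yaw -0.82 z [ 0.002 -0.    -1.   ] F [-0.4 -1.3  4.4] open 0.113 ff 20.0
shift [-0.995, -0.26, -0.689] turn [0.002, 0.0, -0.038]
```

```bash
python3 -m pendant '[0.05,0,0,-0.3,0,0,0, 0.05,0,0,-0.6,0,0,0, 0.05,0,0,-0.7,0,0,0, 0.05,-0.3,-0.26,-0.7,0,0,0, 0.05,-0.6,-0.26,-0.7,0,0,-0.02, 0.05,-0.9,-0.26,-0.7,0,0,-0.038, 0.05,-0.99,-0.26,-0.7,0,0,-0.038, 0.05,-0.99,-0.26,-0.7,0,0,-0.038, 0.05,-0.99,-0.26,-0.7,0,0,-0.038]' 25
python3 st.py;python3 go.py .552 -.2035 .082 2.6
```

```text
clock: 8.85
tool_pos: [0.5516, -0.2016, 0.1654]
eef_rot: [0.69, 0.723, 0.001, -0.001]
contact_force: [-0.3, 0.9, -1.2]
opening: 0.11
finger_force: 25.0
t 8.85 pos [ 0.5516 -0.2016  0.1654] yaw 2.67 z [-0.     0.002 -1.   ] F [-0.3  0.9 -1.2] open 0.11 ff 25.0
shift [-0.014, 0.002, 0.556] turn [-0.0, -0.001, 0.001]
```

```bash
python3 -m pendant '[0.05,-0.014,0.002,0.15,0,0,0, 0.05,-0.014,0.002,0.3,0,0,0, 0.05,-0.014,0.002,0.4,0,0,0, 0.05,-0.014,0.002,0.48,0,0,0, 0.05,-0.014,0.002,0.56,0,0,0, 0.05,-0.014,0.002,0.62,0,0,0, 0.05,-0.014,0.002,0.66,0,0,0, 0.05,-0.014,0.002,0.685,0,0,0, 0.05,-0.014,0.002,0.685,0,0,0]'; python3 st.py
```

```text
clock: 9.75
tool_pos: [0.5517, -0.2057, 0.0625]
eef_rot: [0.691, 0.723, -0.0, -0.0]
contact_force: [0.4, -0.7, -1.7]
opening: 0.106
finger_force: 25.0
t 9.75 pos [ 0.5517 -0.2057  0.0625] yaw 2.59 z [-0.  0. -1.] F [ 0.4 -0.7 -1.7] open 0.106 ff 25.0
```

```bash
python3 -m pendant '[0.3,0,0,0,0,0,0, 0.3,0,0,0,0,0,0, 0.3,0,0,0,0,0,0, 0.3,0,0,-0.2,0,0,0, 0.3,0,0,-0.4,0,0,0, 0.3,0,0,-0.65,0,0,0, 0.3,0,0,-0.65,0,0,0]'
python3 st.py;python3 go.py .641 -.0655 .15 -0.8
python3 - <<'E'
from fit import *
print('bottle base', [at_z(T,(x*.7-.5),(y*.7-.5),.12).round(3) for x,y in((393,143),)], 'scene',at_z(S,269*.7,388*.7,.12).round(3))
E
```

```text
clock: 10.45
tool_pos: [0.5549, -0.207, 0.1652]
eef_rot: [0.691, 0.723, 0.002, 0.004]
contact_force: [0.4, -0.1, 0.4]
opening: 0.302
finger_force: 0.0
t 10.45 pos [ 0.5549 -0.207   0.1652] yaw 2.57 z [ 0.009 -0.003 -1.   ] F [ 0.4 -0.1  0.4] open 0.302 ff 0.0
shift [0.917, 0.615, 0.104] turn [0.006, 0.002, 0.037]
setter [ 0.5415 -0.0593 -0.0145] yawdeg -0.83
[[0.0, -0.4], [-0.0, -0.4], [0.3, -0.4], [2.1, -1.4], [1.5, -1.7], [-1.2, 1.1]]
rack [ 0.5522 -0.2033  0.0506] yawdeg 2.9
[[-0.9, -0.7], [0.2, -0.4], [0.3, -1.0], [0.9, 0.1], [0.8, 1.6], [-1.9, -2.8], [2.8, -1.3], [0.8, -0.0]]
straight [ 0.4554 -0.3676  0.1498] yawdeg 8.58
[[-0.6, -0.3], [-0.2, 0.4], [-0.1, -1.0], [0.2, 0.2], [0.7, 0.5], [1.1, -0.1], [0.5, 0.3], [0.4, -0.4], [2.9, -2.3], [-0.1, -0.4], [0.3, 0.2], [3.5, 0.0]]
case [0.4928 0.2053 1.5431] yawdeg 88.41
[[0.5, -0.2], [1.4, 2.3], [0.7, 0.9], [0.5, 0.4], [1.6, 2.3], [1.4, 1.0], [0.5, 1.2], [2.0, 0.0], [0.5, 4.6], [-0.9, 3.2], [-0.6, 5.6], [0.3, 4.0], [0.2, -0.8], [0.2, 0.7]]
blue [ 0.6434 -0.037   0.09  ] [ 0.643  -0.0951  0.09  ]
grey [ 0.594  -0.0302  0.09  ] [ 0.5935 -0.0867  0.09  ]
green [ 0.4939 -0.0265  0.09  ] [ 0.4933 -0.0839  0.09  ]
blue [ 0.6401 -0.0958  0.09  ] [ 0.6399 -0.034   0.09  ]
grey [ 0.5915 -0.0868  0.09  ] [ 0.5904 -0.0261  0.09  ]
green [ 0.4916 -0.0836  0.09  ] [ 0.491  -0.0244  0.09  ]
bottle base [array([ 0.763, -0.002,  0.12 ])] scene [ 0.763 -0.007  0.12 ]
```

```bash
python3 -m pendant '[0.35,0.88,0.615,0,0.006,0.002,0.038, 0.35,0.88,0.615,0.02,0.006,0.002,0.038, 0.35,0.88,0.615,0.1,0.006,0.002,0.038, 0.35,0.88,0.615,0.1,0.006,0.002,0.038, 0.35,0.88,0.615,0.1,0.006,0.002,0.038, 0.35,0.88,0.615,0.1,0.006,0.002,0.038]'; python3 st.py; python3 go.py .641 -.0705 .06 -0.8
```

```text
clock: 11.05
tool_pos: [0.6369, -0.0717, 0.1449]
eef_rot: [0.713, 0.701, -0.004, -0.004]
contact_force: [-0.3, -0.4, 0.2]
opening: 0.347
finger_force: 0.0
t 11.05 pos [ 0.6369 -0.0717  0.1449] yaw -0.91 z [-0.011  0.001 -1.   ] F [-0.3 -0.4  0.2] open 0.347 ff 0.0
shift [0.008, 0.034, 0.566] turn [-0.007, -0.001, -0.001]
```

```bash
python3 -m pendant '[0.35,0.006,0.02,0.1,-0.006,0,0, 0.35,0.006,0.02,0.3,-0.006,0,0, 0.35,0.006,0.02,0.5,-0.006,0,0, 0.35,0.006,0.02,0.566,-0.006,0,0, 0.35,0.006,0.02,0.566,-0.006,0,0, 0.08,0.006,0.02,0.566,-0.006,0,0, 0.08,0.006,0.02,0.566,-0.006,0,0, 0.08,0.006,0.02,0.566,-0.006,0,0, 0.08,0.006,0.02,0.566,-0.006,0,0]' 20; python3 st.py; python3 go.py .642 -.1995 .165 2.6
```

```text
clock: 11.95
tool_pos: [0.6412, -0.0688, 0.0618]
eef_rot: [0.712, 0.702, 0.002, 0.0]
contact_force: [0.0, -1.2, 5.5]
opening: 0.112
finger_force: 20.0
t 11.95 pos [ 0.6412 -0.0688  0.0618] yaw -0.83 z [ 0.003  0.002 -1.   ] F [ 0.  -1.2  5.5] open 0.112 ff 20.0
shift [-0.869, 0.02, -0.69] turn [0.002, -0.002, -0.038]
```

```bash
python3 -m pendant '[0.05,0,0,-0.3,0,0,0, 0.05,0,0,-0.6,0,0,0, 0.05,0,0,-0.7,0,0,0, 0.05,-0.3,0.02,-0.7,0,0,0, 0.05,-0.6,0.02,-0.7,0,0,-0.02, 0.05,-0.88,0.02,-0.7,0,0,-0.038, 0.05,-0.88,0.02,-0.7,0,0,-0.038, 0.05,-0.88,0.02,-0.7,0,0,-0.038, 0.05,-0.88,0.02,-0.7,0,0,-0.038]' 25
python3 st.py;python3 go.py .642 -.2025 .082 2.6
```

```text
clock: 12.85
tool_pos: [0.6414, -0.1989, 0.1648]
eef_rot: [0.69, 0.724, 0.002, -0.002]
contact_force: [0.4, -1.1, -2.0]
opening: 0.106
finger_force: 25.0
t 12.85 pos [ 0.6414 -0.1989  0.1648] yaw 2.69 z [-0.     0.005 -1.   ] F [ 0.4 -1.1 -2. ] open 0.106 ff 25.0
shift [-0.027, 0.003, 0.552] turn [-0.0, -0.003, 0.001]
```

```bash
python3 -m pendant '[0.05,-0.024,0.002,0.15,0,0,0, 0.05,-0.024,0.002,0.3,0,0,0, 0.05,-0.024,0.002,0.4,0,0,0, 0.05,-0.024,0.002,0.48,0,0,0, 0.05,-0.024,0.002,0.56,0,0,0, 0.05,-0.024,0.002,0.62,0,0,0, 0.05,-0.024,0.002,0.66,0,0,0, 0.05,-0.024,0.002,0.682,0,0,0, 0.05,-0.024,0.002,0.682,0,0,0]'; python3 st.py
```

```text
clock: 13.75
tool_pos: [0.6418, -0.2042, 0.0625]
eef_rot: [0.691, 0.723, 0.001, -0.001]
contact_force: [0.2, 0.1, -0.4]
opening: 0.107
finger_force: 25.0
t 13.75 pos [ 0.6418 -0.2042  0.0625] yaw 2.59 z [-0.     0.003 -1.   ] F [ 0.2  0.1 -0.4] open 0.107 ff 25.0
```

```bash
python3 -m pendant '[0.3,0,0,0,0,0,0, 0.3,0,0,0,0,0,0, 0.3,0,0,0,0,0,0, 0.3,0,0,-0.2,0,0,0, 0.3,0,0,-0.4,0,0,0, 0.3,0,0,-0.7,0,0,0, 0.3,0,0,-1,0,0,0, 0.3,0,0,-1,0,0,0]'
python3 st.py
python3 - <<'E' | tail -4
from fit import *
def tri(a,b):
    o1,d1=ray(T,*a);o2,d2=ray(S,*b);d1/=np.linalg.norm(d1);d2/=np.linalg.norm(d2)
    t=np.linalg.lstsq(np.c_[d1,-d2],o2-o1,rcond=None)[0];p,q=o1+d1*t[0],o2+d2*t[1];return ((p+q)/2).round(4),np.linalg.norm(p-q).round(4)
print('barA',tri(c('c3',622,172),(328.,183.2+0)),'xA is -y side?')
print('far x end',tri(c('c3',622,172),(286.,223.5)))
print('near x end',tri(c('c3',612,440),(328.,183.2)))
print('rack slot tiles?')
E
python3 go.py .488 .043 .2 90
```

```text
clock: 14.55
tool_pos: [0.646, -0.2062, 0.2203]
eef_rot: [0.691, 0.723, 0.004, 0.005]
contact_force: [0.7, -0.9, 0.3]
opening: 0.301
finger_force: 0.0
t 14.55 pos [ 0.646  -0.2062  0.2203] yaw 2.57 z [ 0.014 -0.001 -1.   ] F [ 0.7 -0.9  0.3] open 0.301 ff 0.0
barA (array([0.5155, 0.0663, 0.2082]), np.float64(0.0609)) xA is -y side?
far x end (array([0.5549, 0.0443, 0.0796]), np.float64(0.0004))
near x end (array([0.4244, 0.0474, 0.0811]), np.float64(0.0))
rack slot tiles?
shift [1.707, -0.979, 0.119] turn [0.006, 0.007, -0.971]
```

```bash
python3 -c "
from h import *
print(r.get_state()['q'].round(2))"
python3 -m pendant '[0.3,0.85,-0.5,0,0,0,0, 0.3,0.85,-0.5,0,0,0,0, 0.3,0.85,-0.5,0,0,0,0, 0.3,0.85,-0.5,0,0,0,0, 0.3,0.85,-0.5,0,0,0,0]'
python3 st.py; python3 go.py .4897 .0459 .16 88.5;python3 go.py .4897 .0459 .16 -91.5;python3 -c "
from h import *
print(r.get_state()['q'].round(2))
s=snap('scene','s3');cv2.imwrite('pics/s3b.png',cv2.resize(s['img'][80:260,145:345,::-1],None,fx=3,fy=3,interpolation=cv2.INTER_CUBIC))"
```

```text
[ 0.22  0.78  0.05  1.43 -0.04  0.92  0.32]
clock: 15.05
tool_pos: [0.5607, -0.0795, 0.2131]
eef_rot: [0.69, 0.724, 0.001, -0.001]
contact_force: [-0.4, -0.1, 0.1]
opening: 0.298
finger_force: 0.0
t 15.05 pos [ 0.5607 -0.0795  0.2131] yaw 2.73 z [-0.     0.003 -1.   ] F [-0.4 -0.1  0.1] open 0.298 ff 0.0
shift [0.857, -0.433, 0.357] turn [0.002, -0.002, -0.953]
shift [0.857, -0.433, 0.357] turn [-0.002, -0.002, 1.047]
[ 0.03  0.64  0.05  1.78 -0.05  0.72  0.16]
```

View pics/s3b.png

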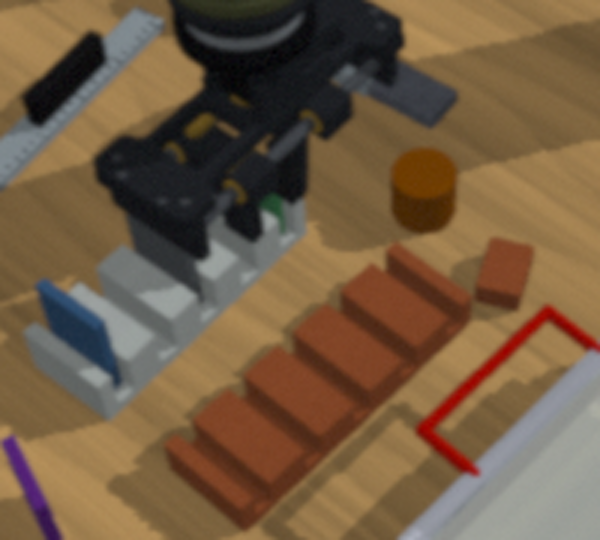

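All three tiles stand in the rack: blue, grey under the gripper, and green at (270,210). The setter is empty. The straightedge appears to have been shifted, so I'll measure it again later. Now the cover bar.

```bash
python3 -m pendant '[0.3,0.3,-0.1,0,0,0,-0.1, 0.3,0.6,-0.3,0.1,0,0,-0.2, 0.3,0.857,-0.433,0.2,0,0,-0.3, 0.3,0.857,-0.433,0.357,0,0,-0.4, 0.3,0.857,-0.433,0.357,0,0,-0.5, 0.3,0.857,-0.433,0.357,0,0,-0.6, 0.3,0.857,-0.433,0.357,0,0,-0.7, 0.3,0.857,-0.433,0.357,0,0,-0.8, 0.3,0.857,-0.433,0.357,0,0,-0.9, 0.3,0.857,-0.433,0.357,0,0,-0.953, 0.3,0.857,-0.433,0.357,0,0,-0.953]'
python3 st.py; python3 go.py .4897 .0459 .063 88.5;python3 -c "
from h import *
print(r.get_state()['q'].round(2))"
```

```text
clock: 16.2
tool_pos: [0.4917, 0.0433, 0.1595]
eef_rot: [0.016, 1.0, 0.001, 0.0]
contact_force: [0.8, -0.0, -0.1]
opening: 0.296
finger_force: 0.0
t 16.2 pos [0.4917 0.0433 0.1595] yaw 88.19 z [ 0.001  0.003 -1.   ] F [ 0.8 -0.  -0.1] open 0.296 ff 0.0
shift [0.014, 0.015, 0.643] turn [0.002, 0.001, -0.003]
[ 0.03  0.66 -0.34  2.03  0.42  0.51  0.93]
```

```bash
python3 -m pendant '[0.3,-0.005,0.013,0.2,0,0,-0.003, 0.3,-0.005,0.013,0.35,0,0,-0.003, 0.3,-0.005,0.013,0.5,0,0,-0.003, 0.3,-0.005,0.013,0.58,0,0,-0.003, 0.3,-0.005,0.013,0.643,0,0,-0.003, 0.3,-0.005,0.013,0.643,0,0,-0.003]'; python3 st.py
python3 -m pendant '[0.05,0,0,0,0,0,0, 0.05,0,0,0,0,0,0, 0.05,0,0,0,0,0,0, 0.05,0,0,0,0,0,0]' 15;  python3 st.py;python3 -c "
from h import *
s=snap('scene','s4');cv2.imwrite('pics/s4b.png',cv2.resize(s['img'][130:310,245:445,::-1],None,fx=3,fy=3,interpolation=cv2.INTER_CUBIC))"
```

```text
clock: 16.8
tool_pos: [0.4912, 0.0466, 0.0623]
eef_rot: [0.013, 1.0, 0.001, -0.001]
contact_force: [0.1, -0.3, 0.6]
opening: 0.299
finger_force: 0.0
t 16.8 pos [0.4912 0.0466 0.0623] yaw 88.48 z [-0.001  0.002 -1.   ] F [ 0.1 -0.3  0.6] open 0.299 ff 0.0
clock: 17.2
tool_pos: [0.4916, 0.044, 0.0639]
eef_rot: [0.014, 1.0, -0.001, 0.0]
contact_force: [0.8, -6.4, -1.6]
opening: 0.105
finger_force: 15.0
t 17.2 pos [0.4916 0.044  0.0639] yaw 88.42 z [ 0.    -0.001 -1.   ] F [ 0.8 -6.4 -1.6] open 0.105 ff 15.0
```

View pics/s4b.png

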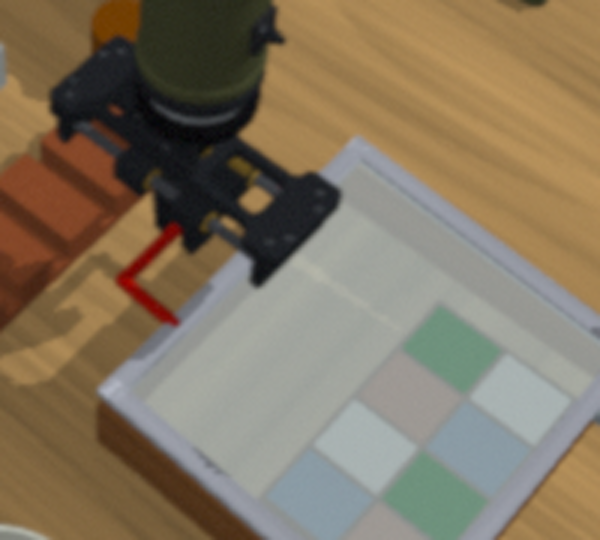

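The bar is gripped at (180,235) in the crop, and the cover was already slightly ajar (about 0.08 rad). Computing the arc.

```bash
cat > arc.py <<'E'
import sys,numpy as np
a0,a1,n=map(float,sys.argv[1:4])
for a in np.linspace(a0,a1,int(n)+1)[1:]:
    print(round(a,3),'y',round(.282*(np.cos(a0)-np.cos(a))/.15,3),'z',round(-.282*(np.sin(a)-np.sin(a0))/.15,3))
E
python3 arc.py .089 .589 7; echo; python3 arc.py .589 1.089 7; echo; python3 arc.py 1.089 1.609 7
```

```text
0.16 y 0.017 z -0.133
0.232 y 0.043 z -0.265
0.303 y 0.078 z -0.394
0.375 y 0.123 z -0.521
0.446 y 0.177 z -0.644
0.518 y 0.239 z -0.763
0.589 y 0.309 z -0.877

0.66 y 0.079 z -0.109
0.732 y 0.165 z -0.212
0.803 y 0.258 z -0.309
0.875 y 0.358 z -0.398
0.946 y 0.464 z -0.481
1.018 y 0.575 z -0.555
1.089 y 0.692 z -0.622

1.163 y 0.126 z -0.06
1.238 y 0.256 z -0.111
1.312 y 0.39 z -0.151
1.386 y 0.526 z -0.182
1.46 y 0.664 z -0.203
1.535 y 0.803 z -0.213
1.609 y 0.943 z -0.213
```

```bash
python3 -m pendant '[0.05,0,-0.133,-0.133,0,0,0]' 2>/dev/null >/dev/null & wait; python3 st.py
```

```text
t 17.35 pos [0.4917 0.0384 0.0827] yaw 89.22 z [ 0.004  0.018 -1.   ] F [-3.5 31.4 -8.7] open 0.284 ff 15.0
```

I typed a wrong y value for that row (−0.133 instead of 0.017). I'm undoing the sideways shift straight away.

```bash
python3 -m pendant '[0.05,0,0.14,0,0,0,0, 0.05,0,0.14,0,0,0,0, 0.05,0,0.14,0,0,0,0]' 20; python3 st.py
```

```text
clock: 17.65
tool_pos: [0.4914, 0.0467, 0.084]
eef_rot: [0.013, 1.0, 0.0, 0.0]
contact_force: [-0.2, -3.2, 1.3]
opening: 0.101
finger_force: 20.0
t 17.65 pos [0.4914 0.0467 0.084 ] yaw 88.55 z [ 0.001  0.001 -1.   ] F [-0.2 -3.2  1.3] open 0.101 ff 20.0
```

```bash
python3 -m pendant '[0.05,0,0.026,-0.132,0,0,0, 0.05,0,0.061,-0.261,0,0,0, 0.05,0,0.106,-0.388,0,0,0, 0.05,0,0.16,-0.511,0,0,0, 0.05,0,0.222,-0.63,0,0,0, 0.05,0,0.292,-0.744,0,0,0, 0.05,0,0.292,-0.744,0,0,0]' 20; python3 st.py
python3 -c "
from h import *
s=snap('scene','s5');cv2.imwrite('pics/s5b.png',cv2.resize(s['img'][50:310,200:500,::-1],None,fx=2,fy=2,interpolation=cv2.INTER_CUBIC))"
```

```text
clock: 18.35
tool_pos: [0.4926, 0.0903, 0.1971]
eef_rot: [0.012, 1.0, 0.0, 0.001]
contact_force: [-1.0, -5.3, 4.9]
opening: 0.106
finger_force: 20.0
t 18.35 pos [0.4926 0.0903 0.1971] yaw 88.59 z [ 0.002  0.    -1.   ] F [-1.  -5.3  4.9] open 0.106 ff 20.0
```

View pics/s5b.png

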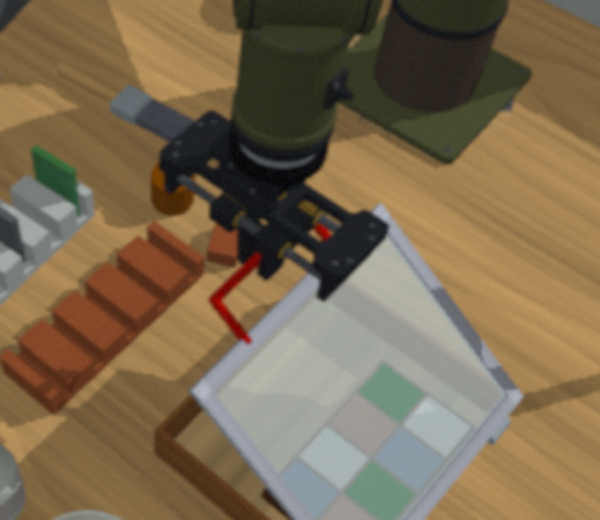

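```bash
python3 -m pendant '[0.05,0,0.079,-0.109,0,0,0, 0.05,0,0.165,-0.212,0,0,0, 0.05,0,0.258,-0.309,0,0,0, 0.05,0,0.358,-0.398,0,0,0, 0.05,0,0.464,-0.481,0,0,0, 0.05,0,0.575,-0.555,0,0,0, 0.05,0,0.692,-0.622,0,0,0, 0.05,0,0.692,-0.622,0,0,0]' 20; python3 st.py
```

```text
clock: 19.2
tool_pos: [0.4955, 0.194, 0.2917]
eef_rot: [0.012, 1.0, -0.0, 0.002]
contact_force: [-3.7, -8.4, 18.4]
opening: 0.103
finger_force: 20.0
t 19.2 pos [0.4955 0.194  0.2917] yaw 88.61 z [ 0.004 -0.    -1.   ] F [-3.7 -8.4 18.4] open 0.103 ff 20.0
```

```bash
python3 -m pendant '[0.05,0,0.126,-0.08,0,0,0, 0.05,0,0.256,-0.141,0,0,0, 0.05,0,0.39,-0.181,0,0,0, 0.05,0,0.526,-0.212,0,0,0]' 20; python3 st.py;python3 -c "
from h import *
s=snap('scene','s6');cv2.imwrite('pics/s6b.png',cv2.resize(s['img'][0:310,200:520,::-1],None,fx=1.9,fy=1.9,interpolation=cv2.INTER_CUBIC))"
```

```text
clock: 19.6
tool_pos: [0.4974, 0.2723, 0.3206]
eef_rot: [0.013, 1.0, -0.0, 0.001]
contact_force: [2.6, -2.5, -3.7]
opening: 0.103
finger_force: 20.0
t 19.6 pos [0.4974 0.2723 0.3206] yaw 88.53 z [ 0.001 -0.    -1.   ] F [ 2.6 -2.5 -3.7] open 0.103 ff 20.0
```

View pics/s6b.png

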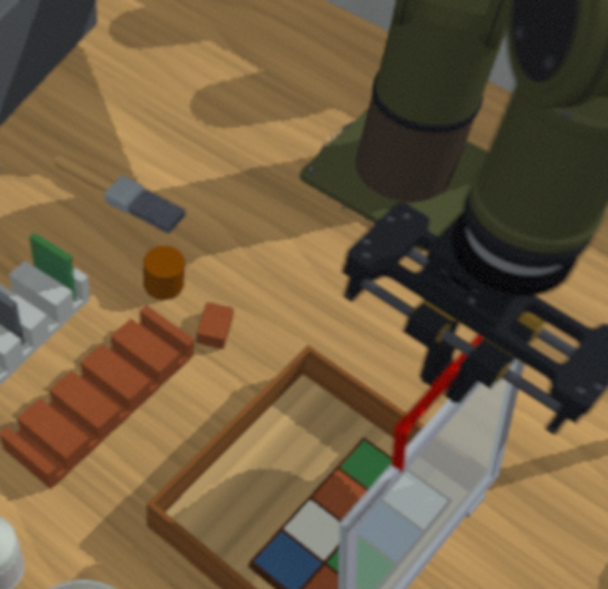

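The cover is near 80° open; finish to about 1.6 rad, then release and rise.

```bash
python3 -m pendant '[0.05,0,0.14,-0.02,0,0,0, 0.05,0,0.28,-0.03,0,0,0, 0.05,0,0.42,-0.03,0,0,0, 0.05,0,0.42,-0.03,0,0,0]' 20; python3 st.py; python3 -m pendant '[0.25,0,0,0,0,0,0, 0.25,0,0,0,0,0,0, 0.25,0,0,0,0,0,0, 0.25,0,0,-0.15,0,0,0, 0.25,0,0,-0.3,0,0,0, 0.25,0,0,-0.45,0,0,0, 0.25,0,0,-0.5,0,0,0]';python3 st.py
```

```text
clock: 20.05
tool_pos: [0.4992, 0.3396, 0.3259]
eef_rot: [0.011, 1.0, 0.003, 0.002]
contact_force: [4.3, 3.3, 1.5]
opening: 0.102
finger_force: 20.0
t 20.05 pos [0.4992 0.3396 0.3259] yaw 88.77 z [ 0.004  0.007 -1.   ] F [4.3 3.3 1.5] open 0.102 ff 20.0
clock: 20.75
tool_pos: [0.4984, 0.3369, 0.4026]
eef_rot: [0.012, 1.0, 0.003, 0.001]
contact_force: [-0.9, 0.5, 0.5]
opening: 0.25
finger_force: 0.0
t 20.75 pos [0.4984 0.3369 0.4026] yaw 88.61 z [ 0.002  0.005 -1.   ] F [-0.9  0.5  0.5] open 0.25 ff 0.0
```

```bash
python3 -m pendant '[0.4,0,-0.4,0,0,0,0, 0.4,0,-0.8,0,0,0,0, 0.4,0,-1,0.3,0,0,0, 0.4,0,-1,0.3,0,0,0]'; python3 -c "
from h import *
t=snap('top','t7');s=snap('scene','s7')
a=cv2.resize(t['img'][170:300,360:470,::-1],None,fx=4.5,fy=4.5,interpolation=cv2.INTER_CUBIC)
b=cv2.resize(s['img'][40:170,90:220,::-1],None,fx=3,fy=3,interpolation=cv2.INTER_CUBIC)
c=np.zeros((585,800,3),np.uint8);c[:585,:495]=a;w=min(305,b.shape[1]);
b=cv2.resize(s['img'][70:180,110:211,::-1],None,fx=3,fy=3,interpolation=cv2.INTER_CUBIC);c[:330,497:800]=b[:, :303]
cv2.imwrite('pics/m7.png',c)"
```

```text
clock: 21.15
tool_pos: [0.4931, 0.1802, 0.3521]
eef_rot: [0.015, 1.0, -0.002, -0.002]
contact_force: [1.0, 0.1, 1.1]
opening: 0.399
finger_force: 0.0
```

View pics/m7.png

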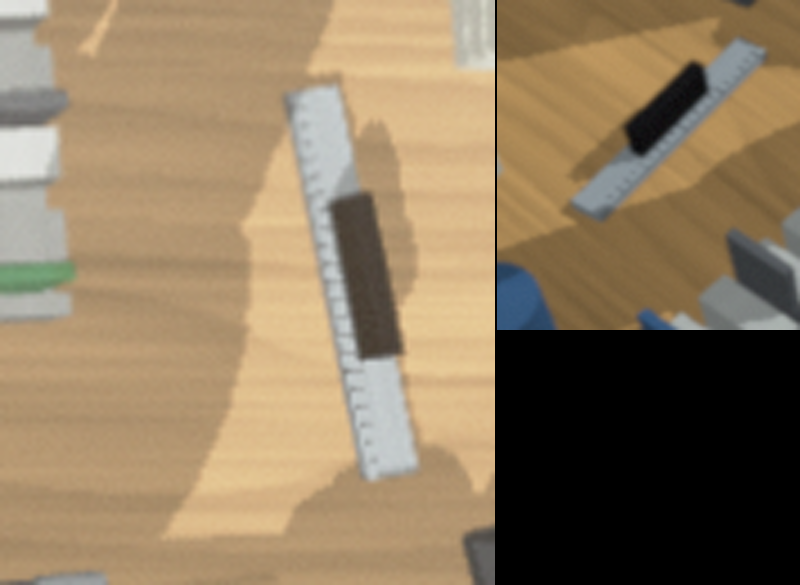

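The top view shows the straightedge corners at about (287,95), (338,82), (418,468), (366,480) in the crop; the scene crop agrees. It has indeed been moved. Fitting it now.

```bash
python3 - <<'E' | tail -3
import fit
from fit import *
fit.T=load('t7');fit.S=load('s7')
o=fit.c
fit.c=lambda k,X,Y:(X/4.5+360-.5,Y/4.5+170-.5) if k=='t' else (X/3+110-.5,Y/3+70-.5)
z=.01;h=.11;w=.015
x=fit.fit('se',[('t',287,95,[h,w,z]),('t',338,82,[h,-w,z]),('t',418,468,[-h,-w,z]),('t',366,480,[-h,w,z]),('t',330,203,[.045,.007,.042]),('t',370,193,[.045,-.007,.042]),('t',402,352,[-.045,-.007,.042]),('t',360,358,[-.045,.007,.042]),
('s',243,40,[-h,-w,z]),('s',269,52,[-h,w,z]),('s',75,205,[h,-w,z]),('s',105,220,[h,w,z])],.15,(.45,-.38))
E
python3 st.py; python3 go.py .45 -.39 .2 101; python3 -c "
from h import *
print(r.get_state()['q'].round(2))"
```

```text
blue [ 0.6401 -0.0958  0.09  ] [ 0.6399 -0.034   0.09  ]
grey [ 0.5915 -0.0868  0.09  ] [ 0.5904 -0.0261  0.09  ]
green [ 0.4916 -0.0836  0.09  ] [ 0.491  -0.0244  0.09  ]
t 21.25 pos [0.4933 0.1828 0.3527] yaw 88.36 z [-0.005 -0.001 -1.   ] F [-0.2  1.3  0.4] open 0.401 ff 0.0
shift [0.174, -3.824, 1.024] turn [-0.001, -0.003, -0.14]
[-0.16  0.45 -0.44  1.69  0.21  1.06  0.88]Traceback (most recent call last):
  File "<stdin>", line 4, in <module>
AttributeError: 'function' object has no attribute 'c'
```

```bash
python3 - <<'E' | tail -2
import fit as F
from h import load
F.T=load('t7');F.S=load('s7')
F.c=lambda k,X,Y:(X/4.5+360-.5,Y/4.5+170-.5) if k=='t' else (X/3+110-.5,Y/3+70-.5)
z=.01;h=.11;w=.015
F.fit('se',[('t',287,95,[h,w,z]),('t',338,82,[h,-w,z]),('t',418,468,[-h,-w,z]),('t',366,480,[-h,w,z]),('t',330,203,[.045,.007,.042]),('t',370,193,[.045,-.007,.042]),('t',402,352,[-.045,-.007,.042]),('t',360,358,[-.045,.007,.042]),
('s',243,40,[-h,-w,z]),('s',269,52,[-h,w,z]),('s',75,205,[h,-w,z]),('s',105,220,[h,w,z])],.15,(.45,-.38))
E
```

```text
se [ 0.4677 -0.414   0.1561] yawdeg 8.94
[[-0.6, -1.0], [-0.7, 0.2], [-0.2, 0.5], [-0.2, -0.2], [3.2, -2.3], [-0.3, -0.9], [0.4, 0.1], [4.2, -0.3], [0.4, -0.3], [0.9, -0.0], [0.6, -0.5], [0.2, -0.4]]
```

```bash
python3 - <<'E'
from h import *
T=load('top0');S=load('scene0')
f=lambda s,x,y,z:at_z(s,x*.7-.5,y*.7-.5,z).round(3)
print('plates base',f(S,30,270,0),f(S,157,180,0),'top z.07',f(S,155,160,.07),f(T,668,263,.05),f(T,655,150,0))
print('box',f(S,272,98,0),f(S,195,65,0),f(T,665,412,0),f(T,700,590,0))
E
python3 go.py .4677 -.414 .2 98.9
```

```text
plates base [ 0.846 -0.501  0.   ] [ 0.592 -0.498  0.   ] top z.07 [ 0.593 -0.47   0.07 ] [ 0.582 -0.48   0.05 ] [ 0.811 -0.497  0.   ]
box [ 0.319 -0.497  0.   ] [ 0.353 -0.68   0.   ] [ 0.327 -0.481  0.   ] [ 0.029 -0.527  0.   ]
shift [0.052, -3.98, 1.024] turn [-0.001, -0.003, -0.117]
```

```bash
python3 -m pendant '[0.4,0,-0.33,0,0,0,0, 0.4,0,-0.67,0,0,0,0, 0.4,0,-1,0,0,0,0, 0.4,0,-1,0,0,0,0]'; python3 -m pendant '[0.4,0,-0.33,0,0,0,0, 0.4,0,-0.67,0,0,0,0, 0.4,0,-1,0,0,0,0, 0.4,0,-1,0,0,0,0]'
python3 -m pendant '[0.4,0,-0.33,0,0,0,0, 0.4,0,-0.67,0,0,0,-0.06, 0.4,0,-1,0,0,0,-0.117, 0.4,0,-1,0,0,0,-0.117, 0.4,0,-1,0,0,0,-0.117]';python3 st.py; python3 go.py .4677 -.414 .2 98.9;python3 -c "
from h import *
print(r.get_state()['q'].round(2))"
```

```text
clock: 21.65
tool_pos: [0.4912, 0.03, 0.3546]
eef_rot: [0.017, 1.0, -0.001, -0.0]
contact_force: [0.5, -0.7, -0.1]
opening: 0.398
finger_force: 0.0
clock: 22.05
tool_pos: [0.4874, -0.1198, 0.354]
eef_rot: [0.017, 1.0, -0.0, 0.0]
contact_force: [-0.5, -0.2, 0.5]
opening: 0.396
finger_force: 0.0
clock: 22.55
tool_pos: [0.4848, -0.2624, 0.3536]
eef_rot: [-0.079, 0.997, 0.002, 0.001]
contact_force: [0.4, 0.6, 0.4]
opening: 0.398
finger_force: 0.0
t 22.55 pos [ 0.4848 -0.2624  0.3536] yaw 99.08 z [ 0.001  0.004 -1.   ] F [0.4 0.6 0.4] open 0.398 ff 0.0
shift [0.274, -0.984, 1.019] turn [0.003, 0.001, 0.002]
[ 0.68  0.48 -0.42  1.62  0.21  1.09  1.93]
```

```bash
python3 -m pendant '[0.4,0.1,-0.33,0.2,0,0,0, 0.4,0.274,-0.67,0.5,0,0,0, 0.4,0.274,-0.984,0.9,0,0,0, 0.4,0.274,-0.984,1,0,0,0, 0.4,0.274,-0.984,1,0,0,0, 0.4,0.274,-0.984,1,0,0,0]';python3 st.py; python3 go.py .4677 -.414 .08 98.9
```

```text
clock: 23.15
tool_pos: [0.4668, -0.4129, 0.2013]
eef_rot: [-0.08, 0.997, 0.003, -0.001]
contact_force: [0.3, 1.3, 0.1]
opening: 0.397
finger_force: 0.0
t 23.15 pos [ 0.4668 -0.4129  0.2013] yaw 99.21 z [-0.003  0.006 -1.   ] F [0.3 1.3 0.1] open 0.397 ff 0.0
shift [-0.006, -0.014, 0.808] turn [0.004, -0.001, 0.003]
```

```bash
python3 -m pendant '[0.4,-0.004,-0.01,0.3,0.002,0,0, 0.4,-0.004,-0.01,0.6,0.002,0,0, 0.4,-0.004,-0.01,0.85,0.002,0,0, 0.4,-0.004,-0.01,0.97,0.002,0,0, 0.4,-0.004,-0.01,0.97,0.002,0,0]';python3 st.py; python3 go.py .4677 -.414 .02 98.9
```

```text
clock: 23.65
tool_pos: [0.4693, -0.4122, 0.0576]
eef_rot: [-0.082, 0.997, 0.001, 0.0]
contact_force: [0.1, 1.3, 0.1]
opening: 0.396
finger_force: 0.0
t 23.65 pos [ 0.4693 -0.4122  0.0576] yaw 99.37 z [ 0.     0.003 -1.   ] F [0.1 1.3 0.1] open 0.396 ff 0.0
shift [0.012, -0.011, 0.251] turn [0.002, 0.0, 0.005]
```

```bash
python3 -m pendant '[0.4,0.01,-0.01,0.12,0,0,0.004, 0.4,0.01,-0.01,0.22,0,0,0.004, 0.4,0.01,-0.01,0.251,0,0,0.004, 0.4,0.01,-0.01,0.251,0,0,0.004]';python3 st.py; python3 -m pendant '[0.1,0,0,0,0,0,0, 0.1,0,0,0,0,0,0, 0.1,0,0,0,0,0,0, 0.1,0,0,0,0,0,0, 0.1,0,0,0,0,0,0]' 15; python3 st.py
```

```text
clock: 24.05
tool_pos: [0.467, -0.4169, 0.0206]
eef_rot: [-0.077, 0.997, -0.0, 0.001]
contact_force: [0.4, 0.1, 0.3]
opening: 0.399
finger_force: 0.0
t 24.05 pos [ 0.467  -0.4169  0.0206] yaw 98.86 z [ 0.001  0.    -1.   ] F [0.4 0.1 0.3] open 0.399 ff 0.0
clock: 24.55
tool_pos: [0.4667, -0.4179, 0.0206]
eef_rot: [-0.077, 0.997, -0.001, 0.001]
contact_force: [0.1, 0.3, 2.9]
opening: 0.156
finger_force: 15.0
t 24.55 pos [ 0.4667 -0.4179  0.0206] yaw 98.79 z [ 0.001 -0.001 -1.   ] F [0.1 0.3 2.9] open 0.156 ff 15.0
```

```bash
python3 -m pendant '[0.1,0,0,0,0,0,0, 0.1,0,0,-0.1,0,0,0, 0.1,0,0,-0.3,0,0,0, 0.1,0,0,-0.6,0,0,0, 0.1,0,0,-0.9,0,0,0, 0.1,0,0,-1,0,0,0, 0.1,0,0,-1,0,0,0]' 40; python3 -m pendant '[0.1,0,0,-0.3,0,0,0, 0.1,0,0,-0.6,0,0,0, 0.1,0,0,-0.6,0,0,0]'; python3 st.py; python3 go.py .49 .174 .25 88.4
```

```text
clock: 25.25
tool_pos: [0.4674, -0.4182, 0.1732]
eef_rot: [-0.077, 0.997, -0.002, 0.002]
contact_force: [0.0, -0.4, -3.7]
opening: 0.151
finger_force: 40.0
clock: 25.55
tool_pos: [0.4687, -0.4187, 0.2646]
eef_rot: [-0.077, 0.997, -0.003, 0.004]
contact_force: [-0.4, -0.8, -2.6]
opening: 0.153
finger_force: 40.0
t 25.55 pos [ 0.4687 -0.4187  0.2646] yaw 98.8 z [ 0.008 -0.005 -1.   ] F [-0.4 -0.8 -2.6] open 0.153 ff 40.0
shift [-0.744, 3.884, 0.078] turn [-0.004, 0.005, 0.116]
```

```bash
python3 -m pendant '[0.1,-0.06,0.2,0,0,0,0.03, 0.1,-0.1,0.45,0,0,0,0.06, 0.1,-0.15,0.75,0,0,0,0.09, 0.1,-0.19,0.97,0,0,0,0.116, 0.1,-0.19,0.97,0,0,0,0.116]';python3 st.py; python3 go.py .49 .174 .25 88.4
```

```text
clock: 26.05
tool_pos: [0.4714, -0.2622, 0.2583]
eef_rot: [0.01, 1.0, 0.003, -0.002]
contact_force: [0.7, -0.4, -2.1]
opening: 0.155
finger_force: 40.0
t 26.05 pos [ 0.4714 -0.2622  0.2583] yaw 88.85 z [-0.004  0.006 -1.   ] F [ 0.7 -0.4 -2.1] open 0.155 ff 40.0
shift [-0.066, 2.909, 0.071] turn [0.003, -0.002, 0.005]
```

```bash
python3 -m pendant '[0.1,-0.02,0.3,0,0,0,0, 0.1,-0.02,0.63,0,0,0,0, 0.1,-0.022,0.95,0,0,0,0, 0.1,-0.022,0.97,0,0,0,0]'; python3 -m pendant '[0.1,-0.02,0.3,0,0,0,0, 0.1,-0.02,0.63,0,0,0,0, 0.1,-0.022,0.95,0,0,0,0, 0.1,-0.022,0.97,0,0,0,0]'; python3 st.py; python3 go.py .49 .174 .25 88.4
```

```text
clock: 26.45
tool_pos: [0.479, -0.1163, 0.2588]
eef_rot: [0.009, 1.0, 0.002, -0.001]
contact_force: [0.7, 0.1, -3.8]
opening: 0.16
finger_force: 40.0
clock: 26.85
tool_pos: [0.4866, 0.0288, 0.259]
eef_rot: [0.009, 1.0, 0.002, -0.0]
contact_force: [-0.1, 0.7, -2.5]
opening: 0.157
finger_force: 40.0
t 26.85 pos [0.4866 0.0288 0.259 ] yaw 89.02 z [-0.001  0.005 -1.   ] F [-0.1  0.7 -2.5] open 0.157 ff 40.0
shift [-0.006, 0.968, 0.065] turn [0.003, -0.0, 0.007]
```

```bash
python3 -m pendant '[0.1,-0.006,0.3,0,0,0,0.003, 0.1,-0.006,0.6,0,0,0,0.006, 0.1,-0.006,0.9,0,0,0,0.006, 0.1,-0.006,0.968,0.2,0,0,0.006, 0.1,-0.006,0.968,0.4,0,0,0.006, 0.1,-0.006,0.968,0.6,0,0,0.006, 0.1,-0.006,0.968,0.8,0,0,0.006, 0.1,-0.006,0.968,0.9,0,0,0.006, 0.1,-0.006,0.968,0.9,0,0,0.006, 0.1,-0.006,0.968,0.9,0,0,0.006]'; python3 st.py; python3 go.py .49 .1743 .05 88.4
```

```text
clock: 27.85
tool_pos: [0.492, 0.1655, 0.1243]
eef_rot: [0.019, 1.0, -0.001, -0.0]
contact_force: [-0.1, -0.2, -2.8]
opening: 0.157
finger_force: 40.0
t 27.85 pos [0.492  0.1655 0.1243] yaw 87.79 z [-0.001 -0.001 -1.   ] F [-0.1 -0.2 -2.8] open 0.157 ff 40.0
shift [0.015, 0.059, 0.496] turn [-0.001, -0.001, -0.007]
```

```bash
python3 -m pendant '[0.1,0.013,0.056,0.15,0,0,-0.004, 0.1,0.013,0.056,0.3,0,0,-0.004, 0.1,0.013,0.056,0.42,0,0,-0.004, 0.1,0.013,0.056,0.49,0,0,-0.004, 0.1,0.013,0.056,0.49,0,0,-0.004]'; python3 st.py; python3 go.py .49 .1743 .028 88.4
```

```text
clock: 28.35
tool_pos: [0.4905, 0.1746, 0.051]
eef_rot: [0.016, 1.0, -0.0, -0.0]
contact_force: [0.2, -0.3, -1.9]
opening: 0.155
finger_force: 40.0
t 28.35 pos [0.4905 0.1746 0.051 ] yaw 88.18 z [-0.    -0.001 -1.   ] F [ 0.2 -0.3 -1.9] open 0.155 ff 40.0
shift [0.003, -0.002, 0.154] turn [-0.0, -0.0, -0.002]
```

```bash
python3 -m pendant '[0.1,0,0,0.07,0,0,-0.002, 0.1,0,0,0.13,0,0,-0.002, 0.1,0,0,0.15,0,0,-0.002, 0.1,0,0,0.15,0,0,-0.002]'; python3 st.py; python3 -m pendant '[0.1,0,0,0.01,0,0,0, 0.1,0,0,0.02,0,0,0, 0.1,0,0,0.02,0,0,0]'; python3 st.py
```

```text
clock: 28.75
tool_pos: [0.4903, 0.1748, 0.0286]
eef_rot: [0.014, 1.0, -0.0, -0.0]
contact_force: [0.1, 0.0, -2.6]
opening: 0.16
finger_force: 40.0
t 28.75 pos [0.4903 0.1748 0.0286] yaw 88.37 z [-0.    -0.001 -1.   ] F [ 0.1  0.  -2.6] open 0.16 ff 40.0
clock: 29.05
tool_pos: [0.4907, 0.175, 0.0265]
eef_rot: [0.014, 1.0, 0.0, 0.001]
contact_force: [-0.5, -0.4, 3.1]
opening: 0.157
finger_force: 40.0
t 29.05 pos [0.4907 0.175  0.0265] yaw 88.37 z [ 0.001  0.    -1.   ] F [-0.5 -0.4  3.1] open 0.157 ff 40.0
```

```bash
python3 -m pendant '[0.1,0,0.01,0,0,0,0, 0.1,0,0.02,0,0,0,0, 0.1,0,0.02,0,0,0,0]'; python3 -m pendant '[0.1,0,0.01,0,0,0,0, 0.1,0,0.013,0,0,0,0, 0.1,0,0.013,0,0,0,0]' ;python3 -m pendant '[0.1,0,0.007,0,0,0,0, 0.1,0,0.007,0,0,0,0]'; python3 st.py
```

```text
clock: 29.35
tool_pos: [0.4907, 0.1752, 0.0266]
eef_rot: [0.015, 1.0, -0.002, 0.0]
contact_force: [-0.6, -5.0, 6.2]
opening: 0.16
finger_force: 40.0
clock: 29.65
tool_pos: [0.4907, 0.1762, 0.0266]
eef_rot: [0.016, 1.0, -0.003, 0.0]
contact_force: [-0.7, -5.8, 7.9]
opening: 0.155
finger_force: 40.0
clock: 29.85
tool_pos: [0.4908, 0.1772, 0.0267]
eef_rot: [0.016, 1.0, -0.003, 0.0]
contact_force: [-0.6, -7.0, 7.8]
opening: 0.158
finger_force: 40.0
t 29.85 pos [0.4908 0.1772 0.0267] yaw 88.2 z [-0.    -0.006 -1.   ] F [-0.6 -7.   7.8] open 0.158 ff 40.0
```

```bash
python3 -m pendant '[0.1,0,0,-0.012,0,0,0, 0.1,0,0,-0.012,0,0,0]'; python3 st.py; python3 -m pendant '[0.1,0,0.01,0,0,0,0, 0.1,0,0.01,0,0,0,0, 0.1,0,0.01,0,0,0,0]';python3 -m pendant '[0.1,0,0.01,0,0,0,0, 0.1,0,0.01,0,0,0,0, 0.1,0,0.01,0,0,0,0]'; python3 st.py
```

```text
clock: 30.05
tool_pos: [0.4908, 0.1802, 0.0278]
eef_rot: [0.014, 1.0, -0.001, 0.0]
contact_force: [0.2, -3.7, -0.8]
opening: 0.157
finger_force: 40.0
t 30.05 pos [0.4908 0.1802 0.0278] yaw 88.35 z [ 0.001 -0.001 -1.   ] F [ 0.2 -3.7 -0.8] open 0.157 ff 40.0
clock: 30.35
tool_pos: [0.4908, 0.1803, 0.0277]
eef_rot: [0.015, 1.0, -0.002, -0.0]
contact_force: [0.8, -5.6, 1.9]
opening: 0.152
finger_force: 40.0
clock: 30.65
tool_pos: [0.4907, 0.1803, 0.0277]
eef_rot: [0.015, 1.0, -0.003, -0.0]
contact_force: [1.2, -8.2, 1.5]
opening: 0.153
finger_force: 40.0
t 30.65 pos [0.4907 0.1803 0.0277] yaw 88.24 z [-0.001 -0.006 -1.   ] F [ 1.2 -8.2  1.5] open 0.153 ff 40.0
```

```bash
python3 -c "
from h import *
s=r.get_state();print(s['moment'].round(2),s['contact_force'].round(2),s['tool_pos'])"
python3 -m pendant '[0.1,0,0,0.006,0,0,0, 0.1,0,0,0.006,0,0,0.004, 0.1,0,0,0.006,0,0,0.008, 0.1,0,0,0.006,0,0,0.008]'; python3 -c "
from h import *
s=r.get_state();print(s['moment'].round(2),s['contact_force'].round(2))"; python3 st.py
python3 -m pendant '[0.1,0,0,0,0,0,-0.008, 0.1,0,0,0,0,0,-0.016, 0.1,0,0,0,0,0,-0.016]'; python3 -c "
from h import *
s=r.get_state();print(s['moment'].round(2),s['contact_force'].round(2))"; python3 st.py
```

```text
[-1.73 -0.27  0.14] [ 1.23 -8.24  1.54] [0.49074031 0.18032082 0.02769103]
clock: 31.05
tool_pos: [0.4906, 0.1803, 0.0267]
eef_rot: [0.021, 1.0, -0.003, -0.0]
contact_force: [1.0, -8.3, 1.7]
opening: 0.154
finger_force: 40.2
[-1.72 -0.28  0.45] [ 1.05 -8.27  1.72]
t 31.05 pos [0.4906 0.1803 0.0267] yaw 87.59 z [-0.001 -0.006 -1.   ] F [ 1.  -8.3  1.7] open 0.154 ff 40.2
clock: 31.35
tool_pos: [0.4906, 0.1803, 0.0267]
eef_rot: [0.01, 1.0, -0.003, -0.001]
contact_force: [0.7, -7.2, 1.3]
opening: 0.155
finger_force: 40.0
[-1.66 -0.21 -0.16] [ 0.74 -7.17  1.3 ]
t 31.35 pos [0.4906 0.1803 0.0267] yaw 88.89 z [-0.001 -0.006 -1.   ] F [ 0.7 -7.2  1.3] open 0.155 ff 40.0
```

```bash
python3 -m pendant '[0.1,0,-0.012,0.002,0,0,0.004, 0.1,0,-0.012,0.002,0,0,0.004, 0.1,0,-0.012,0.002,0,0,0.004]'; python3 st.py; python3 -m pendant '[0.35,0,0,0,0,0,0, 0.35,0,0,0,0,0,0, 0.35,0,0,0,0,0,0]'; python3 st.py;  python3 -m pendant '[0.35,0,0,-0.1,0,0,0, 0.35,0,0,-0.25,0,0,0, 0.35,0,0,-0.5,0,0,0, 0.35,0,0,-0.8,0,0,0, 0.35,0,0,-1,0,0,0, 0.35,0,0,-1,0,0,0]'; python3 st.py
```

```text
clock: 31.65
tool_pos: [0.4906, 0.1803, 0.0266]
eef_rot: [0.012, 1.0, -0.002, -0.0]
contact_force: [0.7, -6.4, 3.6]
opening: 0.153
finger_force: 40.0
t 31.65 pos [0.4906 0.1803 0.0266] yaw 88.64 z [-0.    -0.003 -1.   ] F [ 0.7 -6.4  3.6] open 0.153 ff 40.0
clock: 31.95
tool_pos: [0.4908, 0.1838, 0.0265]
eef_rot: [0.01, 1.0, 0.001, 0.001]
contact_force: [0.7, -0.9, 0.4]
opening: 0.345
finger_force: 0.0
t 31.95 pos [0.4908 0.1838 0.0265] yaw 88.81 z [ 0.001  0.002 -1.   ] F [ 0.7 -0.9  0.4] open 0.345 ff 0.0
clock: 32.55
tool_pos: [0.493, 0.1842, 0.1805]
eef_rot: [0.011, 1.0, 0.002, 0.004]
contact_force: [0.4, 1.0, 1.0]
opening: 0.35
finger_force: 0.0
t 32.55 pos [0.493  0.1842 0.1805] yaw 88.76 z [ 0.008  0.005 -1.   ] F [0.4 1.  1. ] open 0.35 ff 0.0
```

```bash
python3 -m pendant '[0.28,0,0,-0.33,0,0,0, 0.28,0,0,-0.66,0,0,0, 0.28,0,0,-1,0,0,0, 0.28,0,0,-1,0,0,0]'; python3 -m pendant '[0.28,0,0,-0.33,0,0,0, 0.28,0,0.2,-0.53,0,0,0, 0.28,0,0.5,-0.53,0,0,0, 0.28,0,0.8,-0.53,0,0,0, 0.28,0,0.8,-0.53,0,0,0]'; python3 st.py; python3 go.py .4975 .3385 .40 88.5
python3 - <<'E'
from h import *
s=snap('scene','s9')
import ov
case=[.4928,.2053,1.5431]
# expected se pose: centre case(-.025,0), se x along -case y -> yaw case-pi/2
c=ov.P(case,[[-.025,0,0]])[0]
se=[c[0],c[1],case[2]-np.pi/2]
pts=[px(s,R.from_euler('z',se[2]).apply(p)+[se[0],se[1],.006]) for p in ov.rect(.045,.007,.042)+ov.rect(.11,.015,.01)]
print(np.array(pts).round(1).tolist())
g=s['img'].max(2); m=(g<55).astype(np.uint8)
u0,v0=np.min(pts[:4],0).astype(int)-15;u1,v1=np.max(pts[:4],0).astype(int)+15
sub=s['img'][v0:v1,u0:u1]
n,l,st,ce=cv2.connectedComponentsWithStats(m[v0:v1,u0:u1])
for k in range(1,n):
    if st[k,4]>40: print(st[k],ce[k]+[u0,v0], cv2.minAreaRect((np.argwhere(l==k)[:,::-1]+[u0,v0]).astype(np.float32)))
E
```

```text
clock: 32.95
tool_pos: [0.4935, 0.1847, 0.3318]
eef_rot: [0.011, 1.0, 0.003, 0.006]
contact_force: [-0.3, 0.2, 0.2]
opening: 0.278
finger_force: 0.0
clock: 33.45
tool_pos: [0.4904, 0.3099, 0.4039]
eef_rot: [0.006, 1.0, 0.002, -0.002]
contact_force: [-0.3, 0.9, -0.6]
opening: 0.28
finger_force: 0.0
t 33.45 pos [0.4904 0.3099 0.4039] yaw 89.34 z [-0.003  0.004 -1.   ] F [-0.3  0.9 -0.6] open 0.28 ff 0.0
shift [-0.045, 0.191, 0.027] turn [0.003, -0.002, 0.009]
[[347.2, 267.2], [374.9, 237.4], [369.4, 233.3], [341.5, 262.8], [327.6, 299.3], [393.8, 227.2], [382.3, 218.9], [315.8, 289.5]]
[ 16  17  32  37 376] [357.         253.40159574] ((357.0383605957031, 253.45846557617188), (9.043734550476074, 44.709964752197266), 42.709388732910156)
```

```bash
python3 - <<'E'
from h import *
s=load('s9')
def sil(dx,dy,yaw):
    c=np.array([.4921+dx,.1803+dy]);P=[]
    for z in(.016,.048):
        for a in(.045,-.045):
            for b in(.007,-.007): P.append(px(s,R.from_euler('z',yaw).apply([a,b,0])+[c[0],c[1],z]))
    return cv2.minAreaRect(np.array(P,np.float32)),np.mean(P,0).round(1)
print(sil(0,0,-.0277));print(sil(0,.005,-.0277));print(sil(.005,0,-.0277));print(sil(0,0,0.02))
E
python3 -m pendant '[0.28,-0.045,0.1,0.027,0,0,0.009, 0.28,-0.045,0.19,0.027,0,0,0.009, 0.28,-0.045,0.19,0.027,0,0,0.009, 0.28,-0.045,0.19,0.027,0,0,0.009]'; python3 st.py; python3 go.py .4975 .339 .3265 88.5
```

```text
(((357.2296142578125, 253.5025177001953), (10.415283203125, 47.72794723510742), 42.77906799316406), array([357.1, 253.8]))
(((359.2493591308594, 254.96670532226562), (10.363659858703613, 47.802852630615234), 42.65472412109375), array([359.2, 255.3]))
(((355.7563171386719, 255.1802215576172), (10.435056686401367, 47.83186721801758), 42.77726745605469), array([355.7, 255.5]))
(((357.21258544921875, 253.52627563476562), (10.083874702453613, 47.622257232666016), 39.737754821777344), array([357.1, 253.8]))
clock: 33.9
tool_pos: [0.5004, 0.33, 0.4015]
eef_rot: [0.018, 1.0, -0.001, -0.0]
contact_force: [0.1, -0.5, -0.6]
opening: 0.281
finger_force: 0.0
t 33.9 pos [0.5004 0.33   0.4015] yaw 87.94 z [-0.    -0.001 -1.   ] F [ 0.1 -0.5 -0.6] open 0.281 ff 0.0
shift [0.021, 0.06, 0.5] turn [-0.001, -0.0, -0.006]
```

The placed straightedge's rib matches the expected flush pose to under 1 mm and 0.1°. Now back to the bar.

```bash
python3 -m pendant '[0.28,0.01,0.055,0,0,0,-0.004, 0.28,0.01,0.055,0,0,0,-0.004, 0.28,0.01,0.055,0.1,0,0,-0.004]'; python3 st.py; python3 go.py .4975 .339 .3265 88.5
```

```text
clock: 34.2
tool_pos: [0.5001, 0.3397, 0.3888]
eef_rot: [0.015, 1.0, 0.001, 0.002]
contact_force: [-0.3, 0.4, -0.1]
opening: 0.281
finger_force: 0.0
t 34.2 pos [0.5001 0.3397 0.3888] yaw 88.29 z [ 0.004  0.003 -1.   ] F [-0.3  0.4 -0.1] open 0.281 ff 0.0
shift [0.019, -0.007, 0.415] turn [0.002, 0.003, -0.002]
```

```bash
python3 -m pendant '[0.28,0,0,0.1,0,0,0, 0.28,0,0,0.2,0,0,0, 0.28,0,0,0.3,0,0,0, 0.28,0,0,0.36,0,0,0, 0.28,0,0,0.41,0,0,0, 0.28,0,0,0.41,0,0,0]'; python3 st.py; python3 -m pendant '[0.05,0,0,0,0,0,0, 0.05,0,0,0,0,0,0, 0.05,0,0,0,0,0,0, 0.05,0,0,0,0,0,0]' 20; python3 st.py
```

```text
clock: 34.8
tool_pos: [0.4992, 0.3384, 0.3248]
eef_rot: [0.015, 1.0, -0.001, -0.0]
contact_force: [-0.7, 0.1, 0.0]
opening: 0.279
finger_force: 0.0
t 34.8 pos [0.4992 0.3384 0.3248] yaw 88.27 z [-0.001 -0.001 -1.   ] F [-0.7  0.1  0. ] open 0.279 ff 0.0
clock: 35.2
tool_pos: [0.4997, 0.3391, 0.3262]
eef_rot: [0.015, 1.0, 0.0, 0.001]
contact_force: [-0.2, -0.9, 1.8]
opening: 0.104
finger_force: 20.0
t 35.2 pos [0.4997 0.3391 0.3262] yaw 88.28 z [ 0.002  0.001 -1.   ] F [-0.2 -0.9  1.8] open 0.104 ff 20.0
```

```bash
python3 arc.py 1.622 1.15 8; echo; python3 arc.py 1.15 .65 8; echo; python3 arc.py .65 .2 8
```

```text
1.563 y -0.111 z -0.002
1.504 y -0.222 z 0.002
1.445 y -0.332 z 0.012
1.386 y -0.442 z 0.03
1.327 y -0.55 z 0.053
1.268 y -0.657 z 0.083
1.209 y -0.762 z 0.119
1.15 y -0.864 z 0.162

1.088 y -0.106 z 0.051
1.025 y -0.208 z 0.109
0.962 y -0.306 z 0.173
0.9 y -0.401 z 0.243
0.837 y -0.49 z 0.319
0.775 y -0.575 z 0.401
0.712 y -0.655 z 0.487
0.65 y -0.729 z 0.578

0.594 y -0.062 z 0.086
0.538 y -0.118 z 0.175
0.481 y -0.17 z 0.268
0.425 y -0.216 z 0.363
0.369 y -0.257 z 0.46
0.312 y -0.292 z 0.56
0.256 y -0.322 z 0.661
0.2 y -0.346 z 0.764
```

```bash
python3 -m pendant '[0.05,0,-0.111,-0.002,0,0,0, 0.05,0,-0.222,0.002,0,0,0, 0.05,0,-0.332,0.012,0,0,0, 0.05,0,-0.442,0.03,0,0,0, 0.05,0,-0.55,0.053,0,0,0, 0.05,0,-0.657,0.083,0,0,0, 0.05,0,-0.762,0.119,0,0,0, 0.05,0,-0.864,0.162,0,0,0, 0.05,0,-0.864,0.162,0,0,0]' 25; python3 st.py
```

```text
clock: 36.1
tool_pos: [0.4956, 0.2046, 0.2995]
eef_rot: [0.017, 1.0, -0.003, -0.001]
contact_force: [3.3, -2.6, -2.1]
opening: 0.099
finger_force: 25.0
t 36.1 pos [0.4956 0.2046 0.2995] yaw 88.05 z [-0.002 -0.005 -1.   ] F [ 3.3 -2.6 -2.1] open 0.099 ff 25.0
```

```bash
python3 -m pendant '[0.05,0,-0.106,0.051,0,0,0, 0.05,0,-0.208,0.109,0,0,0, 0.05,0,-0.306,0.173,0,0,0, 0.05,0,-0.401,0.243,0,0,0, 0.05,0,-0.49,0.319,0,0,0, 0.05,0,-0.575,0.401,0,0,0, 0.05,0,-0.655,0.487,0,0,0, 0.05,0,-0.729,0.578,0,0,0, 0.05,0,-0.729,0.578,0,0,0]'; python3 st.py
```

```text
clock: 37.0
tool_pos: [0.4921, 0.0991, 0.2127]
eef_rot: [0.015, 1.0, -0.0, -0.001]
contact_force: [4.7, 0.2, -4.3]
opening: 0.103
finger_force: 25.0
t 37.0 pos [0.4921 0.0991 0.2127] yaw 88.23 z [-0.001 -0.    -1.   ] F [ 4.7  0.2 -4.3] open 0.103 ff 25.0
```

```bash
python3 -m pendant '[0.05,0,-0.062,0.086,0,0,0, 0.05,0,-0.118,0.175,0,0,0, 0.05,0,-0.17,0.268,0,0,0, 0.05,0,-0.216,0.363,0,0,0, 0.05,0,-0.257,0.46,0,0,0, 0.05,0,-0.292,0.56,0,0,0, 0.05,0,-0.322,0.661,0,0,0, 0.05,0,-0.346,0.764,0,0,0, 0.05,0,-0.346,0.764,0,0,0]'; python3 st.py; python3 arc.py .2 .0124 10
```

```text
clock: 37.9
tool_pos: [0.4902, 0.0484, 0.0983]
eef_rot: [0.015, 1.0, -0.0, -0.001]
contact_force: [2.4, 1.6, -3.9]
opening: 0.102
finger_force: 25.0
t 37.9 pos [0.4902 0.0484 0.0983] yaw 88.32 z [-0.002  0.    -1.   ] F [ 2.4  1.6 -3.9] open 0.102 ff 25.0
0.181 y -0.007 z 0.035
0.162 y -0.013 z 0.069
0.144 y -0.018 z 0.104
0.125 y -0.023 z 0.139
0.106 y -0.027 z 0.174
0.087 y -0.03 z 0.209
0.069 y -0.033 z 0.244
0.05 y -0.035 z 0.28
0.031 y -0.037 z 0.315
0.012 y -0.037 z 0.35
```

```bash
python3 -m pendant '[0.05,0,-0.007,0.035,0,0,0, 0.05,0,-0.013,0.069,0,0,0, 0.05,0,-0.018,0.104,0,0,0, 0.05,0,-0.023,0.139,0,0,0, 0.05,0,-0.027,0.174,0,0,0, 0.05,0,-0.03,0.2,0,0,0, 0.05,0,-0.032,0.225,0,0,0, 0.05,0,-0.034,0.25,0,0,0, 0.05,0,-0.035,0.27,0,0,0, 0.05,0,-0.035,0.28,0,0,0, 0.05,0,-0.035,0.28,0,0,0]'; python3 st.py; python3 -m pendant '[0.05,0,0,0.01,0,0,0, 0.05,0,0,0.02,0,0,0, 0.05,0,0,0.03,0,0,0, 0.05,0,0,0.04,0,0,0, 0.05,0,0,0.05,0,0,0, 0.05,0,0,0.05,0,0,0]'; python3 st.py
```

```text
clock: 39.0
tool_pos: [0.4902, 0.0432, 0.0574]
eef_rot: [0.015, 1.0, 0.0, -0.0]
contact_force: [-1.0, 4.8, -2.6]
opening: 0.101
finger_force: 25.0
t 39.0 pos [0.4902 0.0432 0.0574] yaw 88.32 z [-0.  0. -1.] F [-1.   4.8 -2.6] open 0.101 ff 25.0
clock: 39.6
tool_pos: [0.4903, 0.043, 0.0501]
eef_rot: [0.015, 1.0, -0.0, -0.0]
contact_force: [-0.9, 5.4, -0.9]
opening: 0.102
finger_force: 25.0
t 39.6 pos [0.4903 0.043  0.0501] yaw 88.3 z [-0. -0. -1.] F [-0.9  5.4 -0.9] open 0.102 ff 25.0
```

```bash
python3 -m pendant '[0.05,0,0,0.007,0,0,0, 0.05,0,0,0.014,0,0,0, 0.05,0,0,0.02,0,0,0, 0.05,0,0,0.02,0,0,0]'; python3 -m pendant '[0.05,0,0,0.007,0,0,0, 0.05,0,0,0.014,0,0,0, 0.05,0,0,0.02,0,0,0, 0.05,0,0,0.02,0,0,0]'; python3 st.py
```

```text
clock: 40.0
tool_pos: [0.4903, 0.0429, 0.0474]
eef_rot: [0.015, 1.0, -0.0, -0.0]
contact_force: [-2.2, 3.9, 1.6]
opening: 0.102
finger_force: 25.0
clock: 40.4
tool_pos: [0.4903, 0.0429, 0.0467]
eef_rot: [0.015, 1.0, -0.0, 0.001]
contact_force: [-5.6, 4.4, 27.3]
opening: 0.102
finger_force: 25.0
t 40.4 pos [0.4903 0.0429 0.0467] yaw 88.32 z [ 0.002 -0.001 -1.   ] F [-5.6  4.4 27.3] open 0.102 ff 25.0
```

```bash
python3 -m pendant '[0.05,0,0,-0.008,0,0,0, 0.05,0,0,-0.008,0,0,0]'; python3 st.py; python3 -m pendant '[0.3,0,0,0,0,0,0, 0.3,0,0,0,0,0,0, 0.3,0,0,0,0,0,0, 0.3,0,0,-0.1,0,0,0, 0.3,0,0,-0.3,0,0,0, 0.3,0,0,-0.6,0,0,0, 0.3,0,0,-1,0,0,0, 0.3,0,0,-1,0,0,0]'; python3 st.py; python3 -m pendant '[0.3,0,-0.3,-0.3,0,0,0, 0.3,0,-0.6,-0.3,0,0,0, 0.3,0,-0.9,-0.3,0,0,0, 0.3,0,-0.9,-0.3,0,0,0]'
python3 - <<'E'
from h import *
s=snap('scene','s10')
# bar: red pixels; compare with the model at theta 0 and with the first picture
for fn in('scene0','s10'):
    q=load(fn);h=cv2.cvtColor(q['img'],cv2.COLOR_RGB2HSV);m=(((h[...,0]<5)|(h[...,0]>176))&(h[...,1]>200)&(h[...,2]>60)).astype(np.uint8)
    p=np.argwhere(m[150:270,270:360])[:,::-1]+[270,150];print(fn,len(p),'left',p[p[:,0].argmin()],'top',p[p[:,1].argmin()],'mean',p.mean(0).round(1))
case=[.4928,.2053,1.5431]
for th in(0,.02,.076):
    a=th+.0124;P=lambda y:R.from_euler('z',case[2]).apply([.12-.282*np.cos(a),y,0])+[case[0],case[1],.055+.282*np.sin(a)]
    print(th,px(s,P(.065)).round(1),px(s,P(-.065)).round(1))
E
```

```text
clock: 40.6
tool_pos: [0.4903, 0.0429, 0.0469]
eef_rot: [0.015, 1.0, -0.0, 0.0]
contact_force: [-4.8, 4.8, 16.3]
opening: 0.099
finger_force: 25.0
t 40.6 pos [0.4903 0.0429 0.0469] yaw 88.31 z [ 0.001 -0.    -1.   ] F [-4.8  4.8 16.3] open 0.099 ff 25.0
clock: 41.4
tool_pos: [0.493, 0.0425, 0.1998]
eef_rot: [0.016, 1.0, 0.0, 0.004]
contact_force: [0.8, 0.1, 0.3]
opening: 0.298
finger_force: 0.0
t 41.4 pos [0.493  0.0425 0.1998] yaw 88.18 z [ 0.008  0.    -1.   ] F [0.8 0.1 0.3] open 0.298 ff 0.0
clock: 41.8
tool_pos: [0.4848, -0.1019, 0.2398]
eef_rot: [0.022, 1.0, -0.003, -0.001]
contact_force: [0.1, 0.3, -1.0]
opening: 0.303
finger_force: 0.0
scene0 318 left [284 222] top [327 182] mean [308.  207.2]
s10 295 left [284 227] top [325 188] mean [307.  212.2]
0 [326.5 188.5] [285.4 227.6]
0.02 [326.8 187. ] [285.5 226.2]
0.076 [327.8 182.9] [286.  222.5]
```

```bash
python3 -c "
from h import *
print(r.finish_job())"
```

```text
the job is handed in; nothing more can be done
None
```

I handed the job in at about 42 s: the green, grey and blue tiles stand in separate rack slots, the straightedge lies flush and centred along the panel's front edge, and the cover is fully down on its rest. One mistyped row pulled the cover bar about 20 mm the wrong way with roughly 31 N at the wrist; I corrected it at once and the grip held.

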